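# Snap the extension tube into its sleeve

### The arm

A 6-joint arm with a two-finger parallel gripper is mounted at the origin on a cart in front of the work surface, level with it; the furniture and walls round the work are solid. World frame = base frame: x ahead of the robot, y to its left, z up, the work surface at z = 0. Lengths are in mm, angles in degrees, forces in N, time in s.
With the tool pointing down it reaches from about 275 to 875 mm from the base axis. Payload 12.5 kg.
Tool frame: the origin (TCP) lies midway between the tips of the shut fingers; the grasp point (between the pads) lies 19 mm behind it; z points along the fingers, y is the direction in which the jaws open and shut (so a half turn about z gives the same grasp; the last joint's range is limited). The gripper opens to 85 mm and grips with 20 to 120 N. Pads are 22 mm wide; open, the fingers measure 114 mm over their backs; the gripper's body (76 mm by 85 mm) begins 54 mm behind the grasp point. The pads swing forward as they close: fully open they stand 13 mm farther back than shut.
Start: joints at [-70.737, 20.094, 94.641, -0, 65.266, -4.847], TCP at [224.687, -501.996, 197.09] pointing down, gripper open.
Joint ranges: [-157.81, 157.81], [-45, 120.19], [0.68, 151.7], [-89.99, 269.99], [4.06, 180], [-164.3, 164.3]. Speed limits (degrees/s): [127.2, 127.2, 159.86, 180, 180, 180].

### API

Orientations are given as a 3x3 rotation matrix whose columns are the frame's x, y, z axes.
In Python, from bench import r gives the robot as it stands. The module is installed in compiled form; this text tells all that it offers.
- The arm moves only by the tool apply_moves, never from a script. Its argument "plan" is a list that holds one entry, the list of rows, each a list of 5 numbers: the opening, from 0 (shut) to 1 (fully open), then the shift along the world's x, y, z in cm, then the turn about the world's z in rad. A call has 1 to 12 rows; each row shifts and turns the commanded pose from where the row before left it; what a row does not reach is not made up. A row lasts 1/8 s, in which the tool goes at most 62.5 mm and 10.7 degrees, less where a joint would pass 70% of its speed; a pose out of reach is approached as far as the arm can. A call with a gripper value outside its range is refused whole. The fingers move at their own pace and stop on an object; "force" is the grip in N (left out, the last holds). Time passes only in rows, so rows that do not move let the fingers close. It gives the time, the measured TCP pose, the force and the opening at its end, in the units of the state.
- r.sense(): the state, without advancing time (a new reading comes with each control period).
- r.read_camera(name): name is "scene" or "top"; returns (picture, depth): 420x560x3 uint8, red, green, blue; 420x560 float32, mm along the optical axis (not along the pixel's ray), 0 where there is no reading.
- r.camera_params(name): a dict with "K" (3x3 intrinsics, pixels), "world_from_camera" (4x4, takes a point from camera to world coordinates). Camera axes: x right, y down, z forward; pixel columns grow to the right and rows downward; lengths in mm; the calibration is good to about 2 mm. A picture is of the moment at which its call begins. camera_params takes no time and is no camera call.
- r.close_job(): hands the job in, once; it reports no verdict.
Trained networks look in the newest picture that a camera, given by its name, has taken for a name from the list of things; names that differ only in an ending like _2 or _b are one class to them, and where a whole thing is asked for, a point or a joint stands for the part that bears it (a point fixed in the world has none). Each returns a list of dicts, best first, with "p" (0 to 1); they miss things now and then, are a little off and sometimes report something else, mostly with a low value. They report only what shows in the picture. A call takes as long as a camera call. They do not tell look-alikes from the thing itself.
- r.find_in(camera, label): "point" ([x, y, z] in mm, in world coordinates, good to about 4 mm: the middle of the surface that is visible of it).
- r.place_of(camera, label): "point" ([x, y, z] in mm, in world coordinates, good to about 4 mm: a listed point, or the origin of a listed thing).
The state is a dict: "t": time; "qpos": joint angles; "qvel": joint speeds; "tau": joint torques, N m; "eef_pos": TCP position; "tool_rot": TCP orientation; "force": force on the tool from outside, world axes, zero at the start; "wrist_torque": the same for the moment, N m; "opening": finger opening in mm.
Only numpy, scipy, OpenCV 4.12 (cv2) and the standard library are available. Lean on these libraries where they do the work, as an engineer would, in place of code of your own. Each camera call takes 0.05 s, during which the arm holds its last target.

### The job

Fit the extension tube of the work support into the square sleeve bolted to the bench: squeeze its spring pin flush so that it passes under the mouth of the sleeve, then slide the tube in until the pin pops out through the hole in the sleeve's side, and let go. A light push is enough: do not ram the tube into the sleeve or load the pin with more than 25 N, and the other things on the bench stay where they are.

Things in the scene. Friction and masses are not known exactly. Their poses are not given: they have to be found in the camera images.
- tube: loose extension tube: bright square aluminium tube 28 x 28 mm, 155 mm long, 0.16 kg, lying flat. Origin: centre of its underside at mid length. Its y runs along it: front end (black plug, tapering to 20 mm square over its last 10 mm) at y = -77.5 mm, rear end (black cap) at y = +77.5 mm. z is up; tube axis at z = 14 mm. A round spring pin sticks out of its -x side, the side nearer the robot.
- tube_tip (a point): centre of the tube's tapered front end face; axes as the tube's
- button: the tube's steel spring pin: 12 mm diameter, 8 mm out of the tube's -x side (6.5 mm straight, then a shallow dome), 55 mm behind the front end, at mid height. Origin: on the pin's axis, in the tube's side face while the pin is out (tube frame x -14, y -22.5, z 14 mm); pressed flush it moves 8 mm along the tube's +x. Spring: 3 N out, 6 N flush.
- sleeve: fixed receiver: square aluminium sleeve on a dark base plate on the bench, 120 mm long, axis level, 60 mm above the bench. Origin: on the bench, below the centre of its mouth. Its y points out of the mouth: the tube goes in along -y. Its side at -x, with the pin hole, is a screwed-on adjustable steel plate 3 mm thick; the pin must face that side. Oiled: the tube slides in at 2 to 10 N.
- sleeve_mouth (a point): centre of the mouth, 60 mm above the bench; axes as the sleeve's. Bore 30 x 30 mm, through; collar round the mouth 42 x 50 mm outside, 22 mm long, with square edges: the pin cannot pass while out, but once pressed and at least half of it is under the edge, the edge holds it down as the tube is pushed on. Let go half in, the tube's rear droops 2 to 5 mm.
- plate_middle (a point): rough middle of the adjustable plate, 44 mm in from the mouth on the sleeve's -x face; axes as the sleeve's. The round 15.5 mm hole is at axis height, but the plate is set differently each time: its hole lies 36 to 52 mm in from the mouth. Once the pin is in the hole the tube stops hard both ways.
- offcut: bystander: short plain square tube offcut, 25 x 90 x 25 mm, sawn ends and no pin
- bracket: bystander: bent sheet-metal bracket, 42 x 81 x 48 mm
- nose_piece: bystander: small dark turned nose piece standing on its hexagon, 17 x 19 x 27 mm
- gauge: bystander: plug gauge with knurled middle, 12 x 98 x 12 mm, lying
- tray: bystander: dark open parts tray, 77 x 152 x 43 mm
Not all that is in view belongs to the job. Leave any blue or red look-alike of the tube alone. There is more than one size of the sleeve; the job needs the smaller.

How it is judged (in metres and radians):
On the way, in this order (a step that is already met when the one before it is completed fails the run):
1. the front end of the tube is in the sleeve (y of tube_tip in the frame of sleeve_mouth below -0.012 m and x of tube_tip in the frame of sleeve_mouth between -0.005 and 0.005 m and z of tube_tip in the frame of sleeve_mouth between -0.005 and 0.005 m), for 0.1 s.
2. the pin is squeezed down and inside the mouth of the sleeve (y of button in the frame of sleeve_mouth below -0.01 m and x of button in the frame of sleeve_mouth between -0.022 and 0 m and z of button in the frame of sleeve_mouth between -0.005 and 0.005 m and x of button in the frame of tube above -0.0105 m), for 0.1 s.
At the end, for the whole second after the job is handed in: the tube sits in the sleeve (axes within 0.08 rad) with its pin 30 to 58 mm inside the mouth and sprung out through the hole (within 2.5 mm of fully out), at rest and released (y of button in the frame of sleeve_mouth between -0.058 and -0.03 m and x of button in the frame of sleeve_mouth between -0.022 and 0 m and z of button in the frame of sleeve_mouth between -0.005 and 0.005 m and x of button in the frame of tube below -0.0115 m and x of button in the frame of sleeve_mouth below -0.008 m and angle between the y axis of tube and the y axis of sleeve, either way round below 0.08 rad and linear speed of tube below 0.02 m/s); the robot touches nothing.
It fails at once if the pin is pushed against anything with more than 25 N (contact force between button and anything else above 25 N).
It fails at once if the tube is rammed against the sleeve with more than 60 N (contact force between tube and sleeve above 60 N).
It fails at once if a bystander is shifted by more than 30 mm (distance of any of offcut, bracket, nose_piece, gauge, tray from where it was at the start of the episode above 0.03 m).
It also fails if it takes over 70 s, if anything falls off the work surface, if the arm or the gripper's body presses on something with over 40 N, if the wrist force passes 120 N, or if a joint passes its speed limit or range.

## Working session

There is one attempt and no reset: what is moved stays moved. The work goes in short steps, Python scripts to look and compute and a tool call to move; the robot and the scene stay as the last step left them, time stands still between calls to the robot, and variables do not carry over. Pictures are saved under pics/ and viewed, and the job is handed in when it is done.

Besides the shell and the picture viewer there is one more tool, called after ">>>" as name(argument=value, ...) on one line, values as JSON. apply_moves: Moves the arm, as the interface text tells. Its arguments: {"type":"object","properties":{"plan":{"type":"array","items":{"type":"array","items":{"type":"array","items":{"type":"number"}}}},"force":{"type":"number"}},"required":["plan"]}

```bash
mkdir -p pics; ls; cat > h.py <<'E'
import numpy as np, cv2
from bench import r
def snap(n,f):
    p,d=r.read_camera(n); cv2.imwrite('pics/'+f,p[:,:,::-1]); np.save('pics/'+f[:-4]+'_d.npy',d); return p,d
def w(n,u,v,z):
    c=r.camera_params(n);K=c["K"];T=np.array(c["world_from_camera"])
    return (T@np.array([(u-K[0][2])*z/K[0][0],(v-K[1][2])*z/K[1][1],z,1]))[:3]
def proj(n,P):
    c=r.camera_params(n);K=np.array(c["K"]);T=np.linalg.inv(np.array(c["world_from_camera"]))
    q=K@(T@np.r_[P,1])[:3]; return q[:2]/q[2]
E
python3 - <<'E'
from h import *
np.set_printoptions(precision=1,suppress=True)
for n in("scene","top"):
    snap(n,n+'1.png')
    print(n,np.array(r.camera_params(n)["world_from_camera"]),r.camera_params(n)["K"])
    for l in("tube","button","tube_tip","sleeve","sleeve_mouth","plate_middle"):
        print(l,[(np.round(x["point"]),round(x["p"],2),proj(n,x["point"]).round()) for x in r.place_of(n,l)])
s=r.sense();print(s["t"],s["eef_pos"],s["tool_rot"],s["opening"],s["force"])
E
```

```text
pics
scene [[  -0.5   -0.6    0.6 -329. ]
 [  -0.9    0.3   -0.4  479.7]
 [   0.    -0.7   -0.7 1098.8]
 [   0.     0.     0.     1. ]] [[501.2   0.  277.8]
 [  0.  501.2 204.6]
 [  0.    0.    1. ]]
tube [(array([610., 283.,   1.]), 0.71, array([165., 242.])), (array([483., 177.,  -4.]), 0.7, array([219., 260.]))]
button []
tube_tip [(array([485., 104.,  19.]), 0.77, array([241., 244.])), (array([617., 204.,  18.]), 0.63, array([189., 227.]))]
sleeve [(array([529., -72.,   1.]), 0.64, array([288., 216.]))]
sleeve_mouth [(array([526., -71.,  59.]), 0.84, array([288., 203.])), (array([ 404., -401.,   81.]), 0.68, array([405., 185.]))]
plate_middle [(array([ 513., -116.,   60.]), 0.72, array([304., 200.])), (array([385.,  99.,   3.]), 0.72, array([260., 272.])), (array([ 380., -466.,   83.]), 0.68, array([428., 182.]))]
top [[  -0.    -1.     0.1  402.1]
 [  -1.     0.     0.   -75.7]
 [  -0.    -0.1   -1.  1287.9]
 [   0.     0.     0.     1. ]] [[508.3   0.  280.7]
 [  0.  508.3 210.2]
 [  0.    0.    1. ]]
tube [(array([478., 181.,   3.]), 0.97, array([193., 228.])), (array([ 385., -263.,    4.]), 0.88, array([370., 262.])), (array([608., 285.,  -2.]), 0.87, array([154., 178.]))]
button []
tube_tip [(array([ 418., -189.,   15.]), 0.76, array([340., 249.])), (array([620., 208.,  15.]), 0.66, array([182., 172.]))]
sleeve [(array([530., -73.,   3.]), 0.98, array([293., 206.])), (array([ 402., -402.,   -2.]), 0.57, array([425., 255.]))]
sleeve_mouth [(array([529., -73.,  61.]), 0.76, array([293., 204.])), (array([ 405., -403.,   81.]), 0.56, array([434., 253.]))]
plate_middle [(array([ 383., -462.,   79.]), 0.76, array([460., 262.])), (array([ 510., -113.,   58.]), 0.59, array([309., 212.]))]
0.7 [ 224.7 -502.   197.1] [[ 0.9  0.4 -0. ]
 [ 0.4 -0.9 -0. ]
 [-0.   0.  -1. ]] 85.80089953967081 [-0.6 -0.1 -0. ]
```

```bash
python3 - <<'E'
import cv2
a=cv2.imread('pics/top1.png');b=cv2.imread('pics/scene1.png')
cv2.imwrite('pics/topc.png',cv2.resize(a[140:300,110:480],None,fx=2.1,fy=2.1,interpolation=2))
cv2.imwrite('pics/scc.png',cv2.resize(b[140:330,120:480],None,fx=2.1,fy=2.1,interpolation=2))
E
```

```text
(no output)
```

View pics/topc.png

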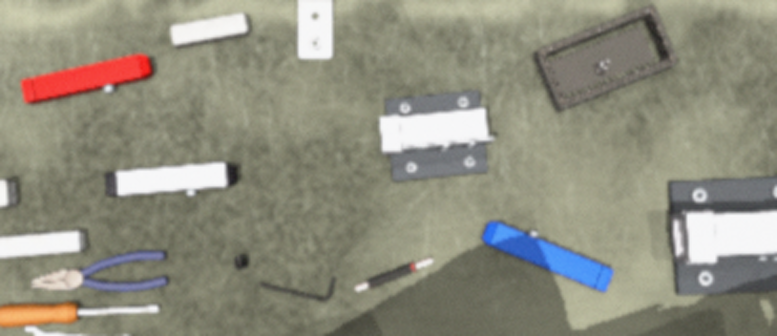

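View pics/scc.png

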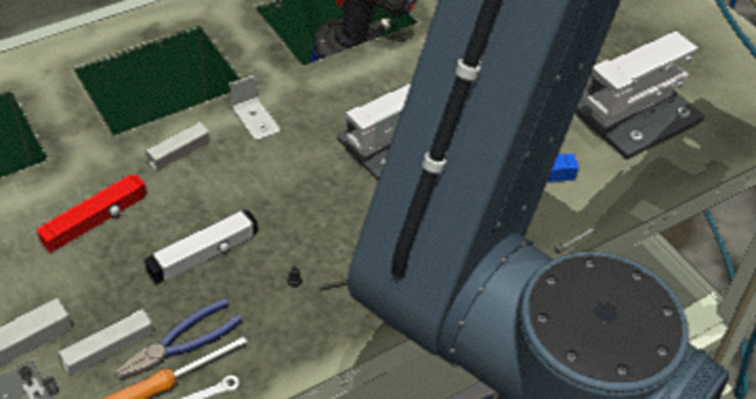

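The bright tube with black ends and its pin on the -x side sits at about (191,226) in the top picture. It matches the description; the red one (152,178) and blue one (370,262) are look-alikes. The smaller sleeve is at (315,202) and the larger at (460,255). I'll measure these next, with an enlarged crop to confirm.

```bash
python3 - <<'E'
from h import *
np.set_printoptions(precision=1,suppress=True)
a=cv2.imread('pics/top1.png')
c=[a[200:250,150:235],a[175:240,280:365]]
cv2.imwrite('pics/crop2.png',np.vstack([cv2.resize(x,(600,int(600*x.shape[0]/x.shape[1])),interpolation=2)[:300] for x in [c[0]]]+[cv2.resize(c[1],(600,459))[:300]]))
d=np.load('pics/top1_d.npy')
# 3D map
u,v=np.meshgrid(np.arange(560),np.arange(420))
P=np.stack([w("top",0,0,0)*0+0]*1)
c_=r.camera_params("top");K=np.array(c_["K"]);T=np.array(c_["world_from_camera"])
q=np.stack([(u-K[0,2])*d/K[0,0],(v-K[1,2])*d/K[1,1],d,np.ones_like(d)],-1)@T.T
X=q[...,:3]; np.save('pics/X.npy',X)
for name,(u0,u1,v0,v1),zr in(("tube",(155,230,212,240),(20,36)),("sleeve",(285,350,180,230),(60,100)),("base",(285,350,180,230),(3,20))):
    m=np.zeros(d.shape,bool);m[v0:v1,u0:u1]=1
    m&=(X[...,2]>zr[0])&(X[...,2]<zr[1])&(d>0)
    pts=X[m]; print(name,len(pts),pts[:,2].mean(),pts[:,2].std(),np.percentile(pts[:,2],[5,25,50,75,95]))
    r_=cv2.minAreaRect(pts[:,:2].astype(np.float32)); print(r_, np.array(cv2.boxPoints(r_)))
b=X[300:330,200:260];print("bench",np.median(X[212:222,240:270,2]))
E
```

```text
tube 698 27.859626966592273 2.6034136395382443 [23.4 26.3 27.9 29.8 31.9]
((480.8833312988281, 182.82742309570312), (33.28878402709961, 154.2086639404297), 3.3972904682159424) [[459.7 258.8]
 [468.8 104.9]
 [502.1 106.8]
 [492.9 260.8]]
sleeve 826 83.1023167076402 3.5341062692051204 [78.4 81.6 83.4 85.1 87.8]
((530.9462890625, -131.30026245117188), (41.474769592285156, 125.0497817993164), 4.787604331970215) [[ 505.1  -70.7]
 [ 515.5 -195.3]
 [ 556.8 -191.9]
 [ 546.4  -67.3]]
base 1199 9.395609303166383 3.416374425655416 [ 3.5  7.2  9.6 11.6 15. ]
((532.2133178710938, -134.40792846679688), (162.444091796875, 125.06895446777344), 89.08891296386719) [[ 468.4 -214.6]
 [ 593.4 -216.6]
 [ 596.   -54.2]
 [ 471.   -52.2]]
bench 0.5138571596893371
```

View pics/crop2.png

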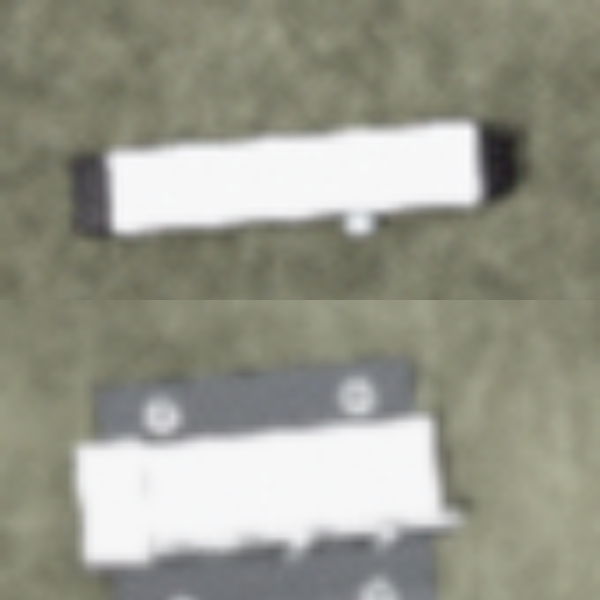

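```bash
cat > edge.py <<'E'
from h import *
def subedge(g,axis,along,search,thr,sign):
    # returns (u,v) subpixel positions, axis='v': search rows per column, from outside(bg) inwards
    out=[]
    for a in along:
        prof=np.array([g[s,a] if axis=='v' else g[a,s] for s in search],float)
        for i in range(len(prof)-1):
            if prof[i]<thr<=prof[i+1]:
                s=search[i]+(search[i+1]-search[i])*(thr-prof[i])/(prof[i+1]-prof[i])
                out.append((a,s) if axis=='v' else (s,a)); break
    return np.array(out)
def onplane(n,uv,z):
    c=r.camera_params(n);K=np.array(c["K"]);T=np.array(c["world_from_camera"])
    o=T[:3,3]; res=[]
    for u,v in uv:
        dr=T[:3,:3]@np.array([(u-K[0,2])/K[0,0],(v-K[1,2])/K[1,1],1]); res.append(o+dr*(z-o[2])/dr[2])
    return np.array(res)
def fit(P):
    l=cv2.fitLine(P[:,:2].astype(np.float32),cv2.DIST_HUBER,0,.01,.01).ravel()
    n=np.array([-l[1],l[0]]); return l,((P[:,:2]-l[2:])@n).std()
E
python3 - <<'E'
from edge import *
np.set_printoptions(precision=2,suppress=True)
a=cv2.imread('pics/top1.png');g=cv2.cvtColor(a,6)
def line(nm,axis,along,search,z,thr=175):
    uv=subedge(g,axis,along,search,thr,1); P=onplane("top",uv,z); l,s=fit(P)
    print(nm,len(P),"yaw(y-axis dir) %.2f"%np.degrees(np.arctan2(-l[0],l[1]) if abs(l[1])>abs(l[0]) else np.arctan2(l[1],l[0])),l,"res",s); return l
line("tube +x",'v',range(169,215),range(212,232),28)
line("tube -x(z28)",'v',list(range(169,196))+list(range(206,215)),range(242,222,-1),28)
line("tube -x(z0)",'v',list(range(169,196))+list(range(206,215)),range(242,222,-1),0)
uv=subedge(g,'u',range(223,231),range(158,170),175,1);line("tube rear alum",'u',range(223,231),range(158,170),28)
line("tube front alum",'u',range(221,228),range(225,210,-1),28)
line("sleeve +x body",'v',range(304,340),range(184,205),83)
line("collar +x",'v',range(293,299),range(186,205),85)
line("collar -x",'v',range(293,299),range(222,202,-1),85)
line("collar mouth",'u',range(197,211),range(284,296),85)
line("sleeve end",'u',range(194,203),range(352,335,-1),83)
# pin
print(proj("top",[480,182,28]))
E
```

```text
tube +x 46 yaw(y-axis dir) -176.03 [  0.07  -1.   497.83 197.74] res 0.40610821434020805
tube -x(z28) 36 yaw(y-axis dir) -175.85 [  0.07  -1.   469.45 183.87] res 0.34135987490520187
tube -x(z0) 36 yaw(y-axis dir) -175.85 [  0.07  -1.   470.95 189.64] res 0.3489492045776859
tube rear alum 8 yaw(y-axis dir) 4.05 [  1.     0.07 480.53 246.34] res 0.18042704692483091
tube front alum 7 yaw(y-axis dir) 5.09 [  1.     0.09 484.76 116.02] res 0.11503571501439015
sleeve +x body 36 yaw(y-axis dir) -175.28 [   0.08   -1.    551.44 -135.13] res 4.694490016772745
collar +x 6 yaw(y-axis dir) -172.46 [  0.13  -0.99 548.69 -80.05] res 0.13836377398192218
collar -x 6 yaw(y-axis dir) -0.76 [  0.01   1.   506.98 -79.36] res 0.044363481922569795
collar mouth 14 yaw(y-axis dir) 5.63 [  1.     0.1  527.15 -68.23] res 0.3810298645786594
sleeve end 9 yaw(y-axis dir) 6.22 [   0.99    0.11  538.5  -189.07] res 0.15021712613673513
[190.85 226.32]
```

```bash
python3 - <<'E'
from edge import *
np.set_printoptions(precision=2,suppress=True)
a=cv2.imread('pics/top1.png');g=cv2.cvtColor(a,6)
uv=subedge(g,'v',range(300,342),range(180,205),175,1); 
for z in(78,83):
  P=onplane("top",uv,z)
  good=np.abs(P[:,0]-np.median(P[:,0]))<8
  l,s=fit(P[good]);print(good.sum(),l,s,np.degrees(np.arctan2(l[0],-l[1])))
uv=subedge(g,'v',range(293,340),range(225,203,-1),175,1);print(onplane("top",uv,83)[::3])
b=subedge(255-g,'v',range(300,340),range(172,192),130,1);P=onplane("top",b,8);l,s=fit(P);print("base+x",l,s,np.degrees(np.arctan2(l[0],-l[1])))
b=subedge(255-g,'v',range(302,335),range(240,222,-1),130,1);P=onplane("top",b,8);l,s=fit(P);print("base-x",l,s,np.degrees(np.arctan2(l[0],-l[1])))
print("pin",onplane("top",[(201,231.4)],14))
X=np.load('pics/X.npy');m=np.zeros(X.shape[:2],bool);m[180:225,285:350]=1
for lo,hi in((-92,-70),(-190,-95)):
  q=X[m&(X[...,1]>lo)&(X[...,1]<hi)&(X[...,2]>65)];print(np.percentile(q[:,2],[10,30,50,70,90]),len(q))
E
```

```text
34 [   0.08   -1.    552.21 -137.05] 2.300457057586217 4.744807
34 [   0.08   -1.    551.59 -136.8 ] 2.290930554810172 4.7446904
[[ 507.17  -73.43   83.  ]
 [ 507.16  -80.56   83.  ]
 [ 507.05  -87.69   83.  ]
 [ 510.17  -94.87   83.  ]
 [ 483.87 -101.53   83.  ]
 [ 511.68 -109.16   83.  ]
 [ 511.06 -116.27   83.  ]
 [ 513.02 -123.43   83.  ]
 [ 513.73 -130.57   83.  ]
 [ 513.54 -137.69   83.  ]
 [ 512.4  -144.78   83.  ]
 [ 516.24 -151.98   83.  ]
 [ 515.85 -159.09   83.  ]
 [ 489.52 -165.6    83.  ]
 [ 490.32 -172.71   83.  ]
 [ 517.84 -180.46   83.  ]]
base+x [   0.12    0.99  588.94 -140.96] 4.535469003363162 172.95557
base-x [   0.11   -0.99  480.67 -130.98] 0.6500887653357239 6.032154
pin [[467.65 159.13  14.  ]]
[81.31 83.54 84.97 86.79 89.21] 169
[79.86 81.86 83.14 84.41 86.12] 630
```

>>> apply_moves(plan=[[[1,0,0,0,0],[1,2,4,0,0.1],[1,3,6.0,0,0.15],[1,3,6.0,0,0.15],[1,3,6.0,0,0.15],[1,3,6,0,0.15],[1,3,6,0,0.15],[1,2,6,0,0.15],[1,2,6,0,0.15],[1,2,6,0,0.1],[1,1,6,0,0],[1,1,6,0,0]]], force=20)

```text
t: 2.2
eef_pos: [463.9, 117.5, 197.3]
tool_rot: [[-0.1, 0.995, 0.001], [0.995, 0.1, 0.0], [-0.0, 0.001, -1.0]]
force: [0.2, 0.0, -0.6]
opening: 85.4
```

```bash
python3 - <<'E'
from edge import *
np.set_printoptions(precision=1,suppress=True)
p,d=snap("scene","scene2.png"); snap("top","top2.png")
for n in("scene","top"):
  for l in("sleeve_mouth","plate_middle","button","tube_tip"):
    print(n,l,[(np.round(x["point"]),round(x["p"],2),proj(n,x["point"]).round()) for x in r.place_of(n,l)])
a=p[:,:,::-1]
cv2.imwrite('pics/s2a.png',cv2.resize(a[160:250,255:355],None,fx=6,fy=6,interpolation=2))
cv2.imwrite('pics/s2b.png',cv2.resize(a[140:300,150:350],None,fx=3.5,fy=3.5,interpolation=2))
E
```

```text
scene sleeve_mouth [(array([ 407., -403.,   77.]), 0.83, array([405., 185.]))]
scene plate_middle [(array([ 384., -465.,   84.]), 0.81, array([427., 181.]))]
scene button []
scene tube_tip [(array([619., 207.,  19.]), 0.9, array([188., 226.]))]
top sleeve_mouth [(array([528., -70.,  65.]), 0.88, array([292., 204.])), (array([ 404., -402.,   78.]), 0.61, array([433., 253.]))]
top plate_middle [(array([ 513., -116.,   56.]), 0.92, array([311., 210.])), (array([ 386., -463.,   84.]), 0.56, array([461., 261.]))]
top button [(array([528., -72.,  59.]), 0.2, array([292., 204.]))]
top tube_tip [(array([ 420., -191.,   14.]), 0.96, array([341., 248.])), (array([621., 209.,  16.]), 0.88, array([182., 171.])), (array([488., 105.,  14.]), 0.57, array([222., 223.]))]
```

View pics/s2a.png

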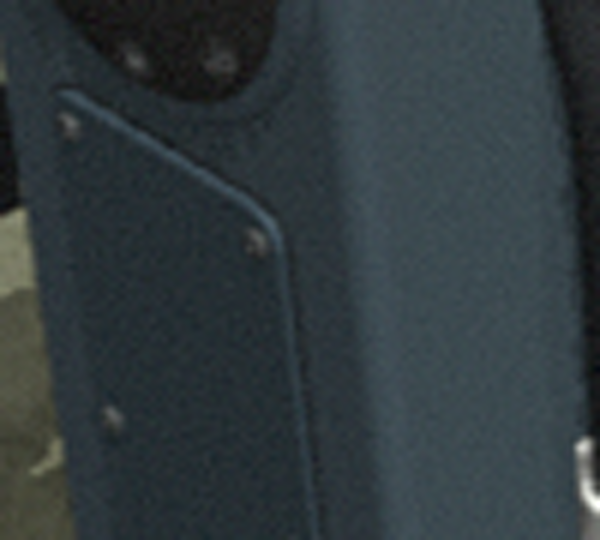

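View pics/s2b.png

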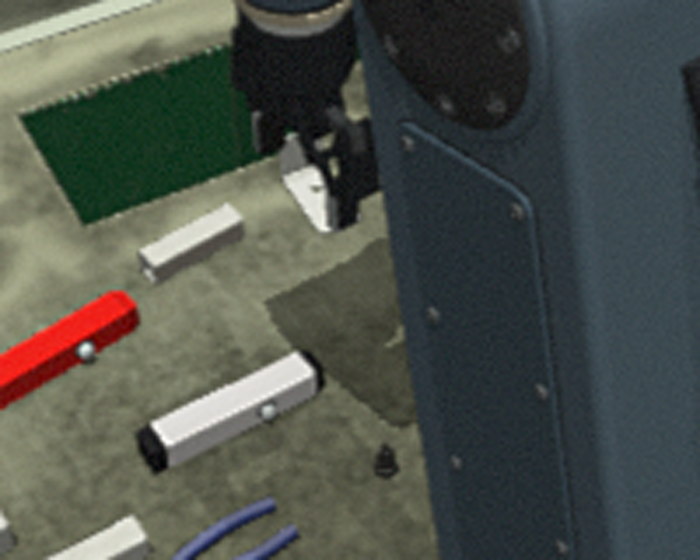

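>>> apply_moves(plan=[[[1,1,3.45,0,-0.029],[1,1,3.45,0,0],[1,0,0,-5,0],[1,0,0,-5,0],[1,0,0,-4,0],[0.6,0,0,-2,0],[0.5,0,0,-2,0],[0.45,0,0,-0.6,0],[0.45,0,0,-0.6,0],[0.45,0,0,0,0]]], force=20)

```text
t: 3.95
eef_pos: [483.9, 184.3, 5.3]
tool_rot: [[-0.071, 0.997, 0.0], [0.997, 0.071, 0.0], [0.0, 0.0, -1.0]]
force: [-0.6, 0.4, 0.1]
opening: 38.6
```

```bash
python3 - <<'E'
from edge import *
p,d=snap("scene","scene3.png"); q,_=snap("top","top3.png")
a=p[:,:,::-1]
cv2.imwrite('pics/s3a.png',np.hstack([cv2.resize(a[195:275,180:270],(400,356),interpolation=2),cv2.resize(q[195:275,150:240,::-1],(400,356),interpolation=2)]))
cv2.imwrite('pics/s3b.png',cv2.resize(a[160:250,265:365],None,fx=6,fy=6,interpolation=2))
s=r.sense();print(s['eef_pos'],s['force'],s['opening'])
E
```

```text
[484.06547947 184.44322349   5.6137723 ] [-0.4625029   0.71301913 -0.56052871] 38.53737909017167
```

View pics/s3a.png

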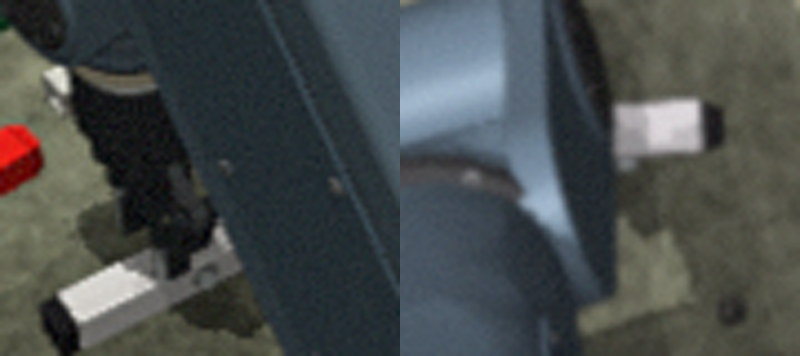

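View pics/s3b.png

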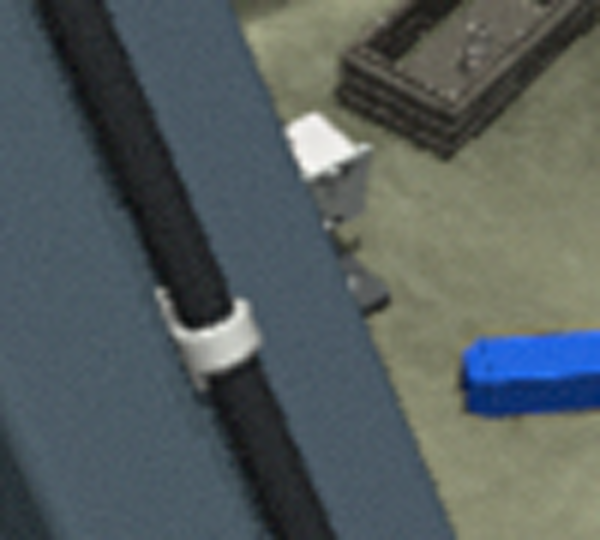

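>>> apply_moves(plan=[[[0.4,0,0,-0.3,0],[0.4,0,0,0,0],[0.4,0.02,-0.3,0,0],[0.4,0.02,-0.3,0,0],[0.4,0.02,-0.3,0,0],[0.4,0.02,-0.3,0,0],[0.4,0.02,-0.2,0,0],[0.4,0.01,-0.2,0,0],[0.4,0,-0.1,0,0],[0.4,0,0,0,0]]])

```text
t: 5.3
eef_pos: [484.8, 167.4, 2.1]
tool_rot: [[-0.071, 0.997, -0.0], [0.997, 0.071, -0.0], [-0.0, -0.0, -1.0]]
force: [0.0, -0.4, 0.5]
opening: 33.9
```

```bash
python3 - <<'E'
from edge import *
p,d=snap("scene","scene4.png"); q,_=snap("top","top4.png")
a=p[:,:,::-1]
cv2.imwrite('pics/s4a.png',np.hstack([cv2.resize(a[215:270,195:255],(400,366),interpolation=2),cv2.resize(q[195:275,150:240,::-1],(400,366),interpolation=2)]))
s=r.sense();print(s['eef_pos'],s['force'],s['opening'])
E
```

```text
[484.84954573 167.42995747   2.09742345] [-0.26946681  0.23161413 -0.41556364] 34.4011072135356
```

View pics/s4a.png

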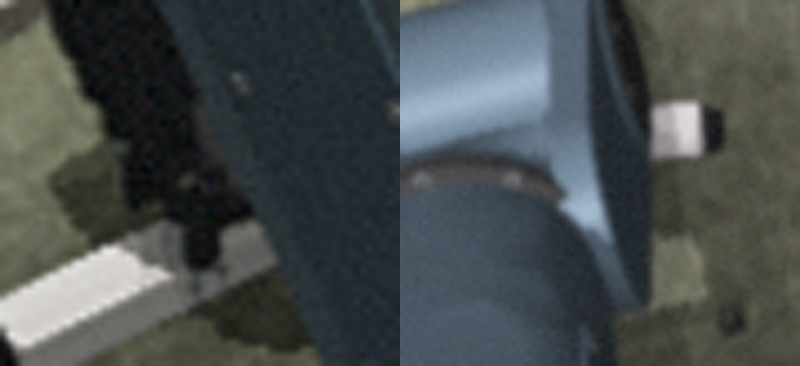

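```bash
python3 - <<'E'
from edge import *
for f in("top1","top3","top4"):
    g=cv2.cvtColor(cv2.imread(f'pics/{f}.png'),6)
    e=subedge(g,'u',range(221,228),range(222,208,-1),120,1);P=onplane("top",e,28);print(f,len(P),P[:,1].mean())
    print(g[224,205:228])
E
```

```text
top1 7 114.3609654066837
[247 247 247 247 247 246 247 247 247 247 247 241 189 106  53  42  32  36
  62  80 104 114 122]
top3 7 115.84115396101099
[182 204 215 215 215 210 201 194 196 192 189 175 131  72  37  26  31  40
  65  75  76  77  86]
top4 7 115.58851622273187
[ 44  76 128 148 149 153 169 184 203 213 213 199 146  80  35  29  24  40
  66  76  79  79  84]
```

```bash
python3 - <<'E'
from edge import *
a=cv2.imread('pics/scene4.png');c0=cv2.imread('pics/scene3.png');c2=cv2.imread('pics/scene2.png')
def mk(im):
    x=cv2.resize(im[215:270,195:265],(770,605),interpolation=cv2.INTER_CUBIC); return x
def dot(x,P,col):
    u,v=proj("scene",P);cv2.circle(x,(int((u-195+.5)*11),int((v-215+.5)*11)),4,col,-1)
x=mk(a);y=mk(c2)
ty=np.array([-.0708,.9975,0]);tx=np.array([.9975,.0708,0])
pin=np.array([486,159.3,14])-tx*14-tx*8
for im in(x,y):
    dot(im,pin,(0,0,255))
    T=np.array([484.85,167.43,0])
    for s in(-11,11):
        for z in(2.1,21.1): dot(im,T-tx*17.2+ty*s+[0,0,z],(0,255,0))
cv2.imwrite('pics/s4b.png',np.hstack([cv2.resize(x,(400,314)),cv2.resize(y,(400,314))]))
E
```

```text
(no output)
```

View pics/s4b.png

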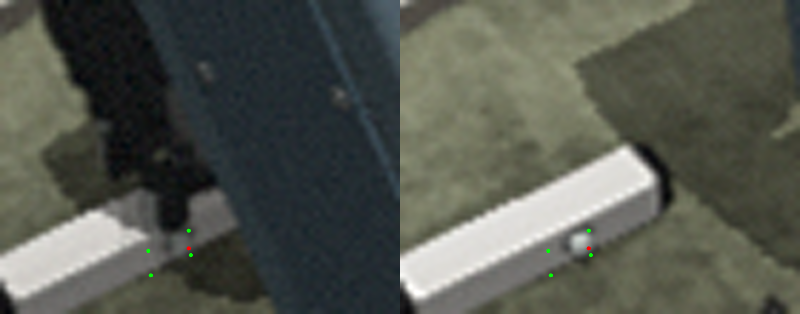

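```bash
python3 - <<'E'
from edge import *
np.set_printoptions(precision=0,suppress=True,linewidth=200)
d=np.load('pics/scene4_d.npy');g=cv2.cvtColor(cv2.imread('pics/scene4.png'),6)
for v in range(240,264,1):
    print(v,[tuple(np.round(w("scene",u,v,d[v,u])).astype(int))+(int(g[v,u]),) for u in range(221,231,2)])
E
```

```text
240 [(np.int64(459), np.int64(174), np.int64(105), 22), (np.int64(460), np.int64(167), np.int64(100), 26), (np.int64(426), np.int64(176), np.int64(140), 27), (np.int64(427), np.int64(170), np.int64(136), 26), (np.int64(423), np.int64(166), np.int64(137), 46)]
241 [(np.int64(458), np.int64(174), np.int64(102), 20), (np.int64(435), np.int64(178), np.int64(127), 50), (np.int64(426), np.int64(176), np.int64(137), 21), (np.int64(422), np.int64(172), np.int64(138), 22), (np.int64(420), np.int64(168), np.int64(138), 45)]
242 [(np.int64(458), np.int64(175), np.int64(98), 30), (np.int64(533), np.int64(139), np.int64(-1), 53), (np.int64(425), np.int64(177), np.int64(134), 38), (np.int64(420), np.int64(174), np.int64(138), 28), (np.int64(417), np.int64(169), np.int64(137), 41)]
243 [(np.int64(458), np.int64(175), np.int64(94), 24), (np.int64(461), np.int64(168), np.int64(88), 25), (np.int64(422), np.int64(178), np.int64(133), 33), (np.int64(419), np.int64(174), np.int64(135), 30), (np.int64(416), np.int64(170), np.int64(135), 31)]
244 [(np.int64(454), np.int64(177), np.int64(95), 16), (np.int64
[... 4340 characters left out ...]
np.int64(471), np.int64(169), np.int64(0), 60), (np.int64(471), np.int64(163), np.int64(-4), 38), (np.int64(465), np.int64(160), np.int64(1), 38), (np.int64(464), np.int64(154), np.int64(-2), 41)]
262 [(np.int64(474), np.int64(174), np.int64(-4), 71), (np.int64(467), np.int64(171), np.int64(2), 51), (np.int64(464), np.int64(166), np.int64(2), 48), (np.int64(464), np.int64(161), np.int64(-2), 44), (np.int64(464), np.int64(154), np.int64(-6), 45)]
263 [(np.int64(467), np.int64(177), np.int64(1), 73), (np.int64(465), np.int64(172), np.int64(0), 72), (np.int64(462), np.int64(167), np.int64(0), 69), (np.int64(460), np.int64(162), np.int64(-1), 48), (np.int64(456), np.int64(158), np.int64(1), 30)]
```

```bash
python3 - <<'E'
from edge import *
L=[]
for f in('scene3','scene4'):
    a=cv2.imread(f'pics/{f}.png')[225:268,203:243].astype(float)
    x=np.clip((a/255)**.5*255,0,255).astype(np.uint8); L.append(cv2.resize(x,(400,430),interpolation=cv2.INTER_CUBIC))
cv2.imwrite('pics/z.png',np.hstack(L))
E
```

```text
(no output)
```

View pics/z.png

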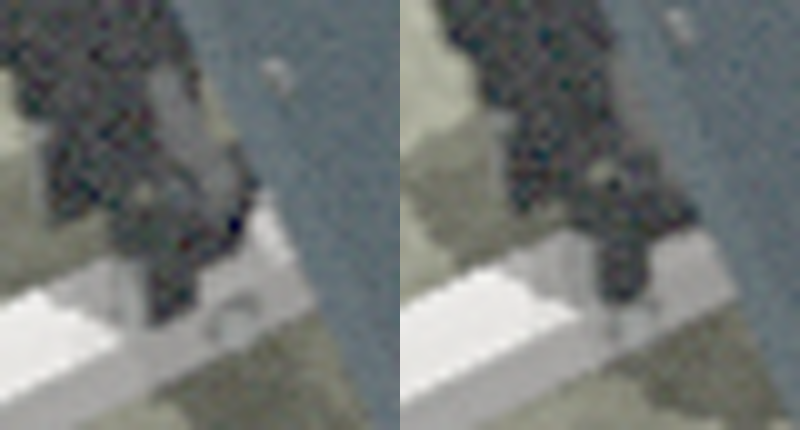

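>>> apply_moves(plan=[[[0.6,-0.07,1,0,0],[0.6,-0.07,1,0,0],[0.6,0,0,0,0],[0.6,0,0,-0.4,0],[0.6,0,0,0,0]]])

```text
t: 6.02
eef_pos: [483.2, 187.2, -2.3]
tool_rot: [[-0.071, 0.997, -0.001], [0.997, 0.071, -0.0], [-0.0, -0.001, -1.0]]
force: [-0.4, 0.3, 0.3]
opening: 50.9
```

```bash
python3 - <<'E'
from edge import *
p,d=snap("scene","scene5.png"); q,_=snap("top","top5.png")
a=p[:,:,::-1]
x=(np.clip((a[170:270,180:260]/255.)**.6*255,0,255)).astype(np.uint8)
cv2.imwrite('pics/s5a.png',cv2.resize(x,(480,600),interpolation=2))
s=r.sense();print(s['eef_pos'],s['force'],s['opening'],s['qpos'])
E
```

```text
[483.39422767 187.18628641  -2.00969585] [0.63853827 0.12505517 1.37949268] 51.12915410468828 [1.60214186e+01 3.39721535e+01 1.07000666e+02 1.53380224e-04
 3.90419636e+01 1.19704601e+01]
```

View pics/s5a.png

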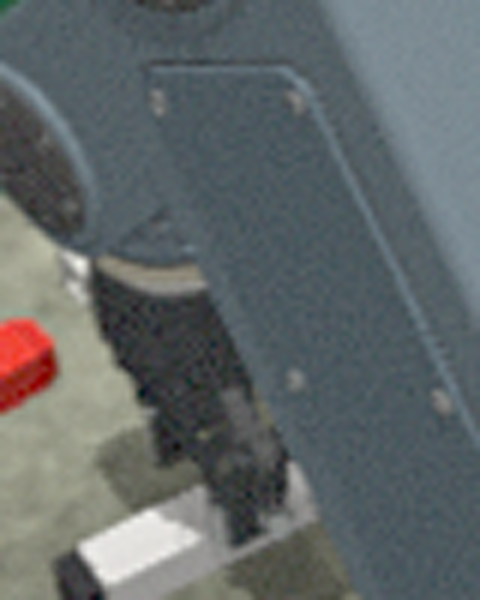

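```bash
python3 - <<'E'
from edge import *
np.set_printoptions(precision=0,suppress=True,linewidth=200)
d=np.load('pics/scene5_d.npy');g=cv2.cvtColor(cv2.imread('pics/scene5.png'),6)
for v in range(236,266,1):
    print(v,[tuple(int(k) for k in np.round(w("scene",u,v,d[v,u])))+(int(g[v,u]),) for u in range(213,230,2)])
E
```

```text
236 [(449, 198, 145, 19), (447, 193, 144, 21), (447, 188, 140, 48), (446, 183, 139, 52), (439, 180, 144, 22), (161, 285, 488, 50), (153, 285, 495, 41), (149, 283, 499, 41), (140, 284, 509, 39)]
237 [(450, 197, 139, 26), (443, 195, 145, 21), (442, 190, 144, 35), (441, 185, 141, 46), (443, 179, 136, 38), (551, 131, -3, 61), (154, 285, 493, 48), (150, 283, 495, 43), (140, 284, 506, 45)]
238 [(451, 197, 134, 24), (441, 196, 144, 24), (440, 191, 141, 31), (438, 187, 142, 54), (437, 182, 140, 49), (545, 133, 1, 59), (153, 285, 491, 54), (149, 284, 495, 49), (139, 284, 505, 42)]
239 [(453, 197, 129, 19), (442, 196, 138, 20), (441, 191, 137, 22), (437, 187, 139, 45), (435, 182, 138, 47), (544, 134, -2, 50), (155, 285, 486, 56), (149, 284, 492, 46), (145, 282, 495, 45)]
240 [(456, 196, 121, 12), (450, 193, 125, 18), (548, 151, -1, 29), (434, 189, 139, 50), (432, 184, 138, 48), (455, 170, 107, 53), (155, 285, 484, 53), (150, 284, 489, 49), (144, 282, 494, 41)]
241 [(461, 195, 111, 25), (547, 158, -1, 31), (459, 185, 106, 29), (432, 190, 138, 38), (429, 185, 139, 48), (431, 179, 133, 49), (424,
[... 3861 characters left out ...]
, 192, 9, 98), (471, 187, 6, 100), (472, 181, 2, 89), (472, 175, -2, 54), (467, 171, 1, 40), (466, 166, -1, 36), (461, 161, 2, 36), (462, 156, -2, 39)]
263 [(468, 199, 14, 109), (470, 193, 7, 105), (472, 187, 1, 93), (472, 181, -2, 52), (471, 176, -5, 31), (467, 171, -3, 39), (461, 168, 1, 37), (458, 163, 2, 34), (462, 156, -7, 39)]
264 [(471, 199, 6, 109), (468, 194, 5, 106), (470, 188, -1, 64), (467, 183, 0, 39), (464, 178, 0, 41), (464, 172, -4, 36), (462, 168, -4, 39), (459, 163, -4, 35), (453, 160, 1, 35)]
265 [(467, 201, 7, 108), (472, 193, -3, 87), (468, 189, -1, 75), (463, 185, 1, 44), (462, 179, -2, 43), (461, 174, -3, 38), (458, 169, -3, 33), (455, 165, -3, 39), (452, 160, -1, 36)]
```

>>> apply_moves(plan=[[[0.6,0,0,-0.3,0],[0.6,0,0,-0.3,0],[0.6,0,0,0,0]]])

```text
t: 6.5
eef_pos: [483.3, 187.3, -8.2]
tool_rot: [[-0.071, 0.997, -0.0], [0.997, 0.071, -0.0], [-0.0, -0.001, -1.0]]
force: [-0.0, 0.1, 0.6]
opening: 51.6
```

```bash
python3 - <<'E'
from edge import *
p,d=snap("scene","scene6.png")
a=p[:,:,::-1]
x=(np.clip((a[225:275,190:250]/255.)**.6*255,0,255)).astype(np.uint8)
cv2.imwrite('pics/s6a.png',cv2.resize(x,(600,500),interpolation=2))
s=r.sense();print(s['eef_pos'],s['force'],s['opening'],s['qpos'])
E
```

```text
[483.30749077 187.35692916  -8.07499498] [ 0.35379839 -0.29634624  0.12795827] 51.07762675130511 [ 1.60423370e+01  3.46174628e+01  1.07059787e+02 -7.01755087e-06
  3.83449200e+01  1.19737012e+01]
```

View pics/s6a.png

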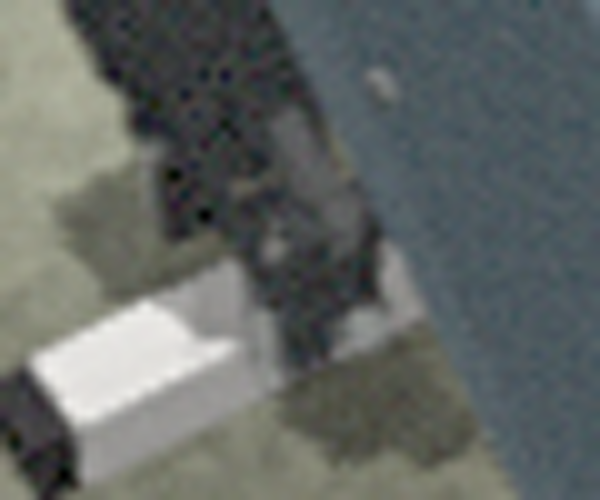

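>>> apply_moves(plan=[[[0.6,0,0,-0.4,0],[0.6,0,0,-0.4,0],[0.6,0,0,-0.4,0],[0.6,0,0,0,0]]])

```text
t: 7.05
eef_pos: [483.2, 187.3, -20.3]
tool_rot: [[-0.071, 0.997, -0.001], [0.997, 0.071, -0.0], [-0.0, -0.001, -1.0]]
force: [-0.8, -0.0, -1.1]
opening: 51.5
```

```bash
python3 - <<'E'
from edge import *
p,d=snap("scene","scene7.png")
a=p[:,:,::-1]
x=(np.clip((a[225:275,190:250]/255.)**.6*255,0,255)).astype(np.uint8)
cv2.imwrite('pics/s7a.png',cv2.resize(x,(600,500),interpolation=2))
s=r.sense();print(s['eef_pos'],s['force'],s['opening'])
for v in range(256,272):
    print(v,[tuple(int(k) for k in np.round(w("scene",u,v,d[v,u])))+(int(a[v,u].mean()),) for u in range(213,226,2)])
E
```

```text
[483.3608609  187.37331772 -20.05193689] [ 0.21700489  0.15228207 -0.71083357] 51.03892401454593
256 [(483, 192, 23, 100), (449, 198, 65, 38), (444, 195, 68, 25), (427, 196, 87, 18), (420, 193, 93, 18), (423, 186, 85, 22), (430, 178, 73, 14)]
257 [(477, 194, 27, 100), (447, 199, 63, 48), (445, 195, 63, 26), (428, 196, 82, 16), (423, 192, 86, 17), (429, 184, 74, 26), (430, 179, 69, 20)]
258 [(471, 197, 30, 100), (451, 198, 53, 70), (443, 196, 61, 28), (424, 197, 83, 24), (425, 191, 78, 21), (428, 185, 71, 25), (429, 179, 67, 26)]
259 [(472, 197, 25, 105), (454, 197, 45, 78), (450, 194, 48, 60), (426, 197, 77, 26), (425, 192, 74, 15), (426, 186, 70, 24), (463, 166, 16, 49)]
260 [(471, 197, 22, 97), (451, 199, 46, 68), (452, 193, 40, 67), (428, 196, 70, 17), (426, 192, 69, 24), (454, 175, 27, 32), (471, 163, 0, 40)]
261 [(468, 199, 23, 98), (456, 197, 35, 76), (452, 193, 36, 69), (428, 197, 65, 23), (445, 185, 39, 14), (446, 179, 34, 38), (465, 166, 4, 40)]
262 [(471, 198, 14, 105), (454, 198, 33, 78), (453, 193, 31, 72), (444, 191, 40, 19), (446, 185, 34, 5), (446, 179, 30, 21), (465, 
[... 602 characters left out ...]
2, 85), (465, 196, -3, 79), (458, 193, 3, 57), (459, 187, -2, 38), (455, 183, 0, 36), (452, 178, 0, 38), (451, 173, -2, 35)]
268 [(463, 203, -1, 78), (462, 198, -2, 74), (458, 194, 0, 60), (457, 188, -4, 33), (452, 184, 0, 31), (449, 180, 1, 37), (448, 174, -2, 38)]
269 [(459, 205, 1, 80), (457, 200, 0, 74), (455, 195, -1, 68), (453, 190, -2, 71), (451, 185, -2, 35), (449, 180, -4, 39), (-329, 480, 1099, 34)]
270 [(-329, 480, 1099, 73), (452, 202, 3, 71), (454, 195, -4, 66), (448, 192, 1, 81), (449, 186, -4, 55), (446, 182, -3, 35), (443, 177, -3, 39)]
271 [(454, 207, 0, 68), (449, 203, 3, 68), (450, 197, -2, 65), (447, 193, -2, 79), (443, 188, 0, 75), (441, 184, -1, 39), (440, 178, -3, 35)]
```

View pics/s7a.png

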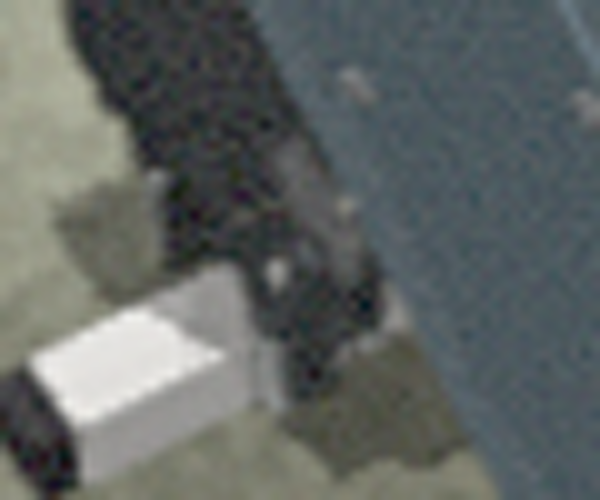

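>>> apply_moves(plan=[[[0.6,0,0,-0.4,0],[0.6,0,0,-0.4,0],[0.6,0,0,-0.4,0],[0.6,0,0,-0.2,0],[0.4,0,0,0,0],[0.4,0,0,0,0],[0.4,0,0,0,0]]])

```text
t: 7.98
eef_pos: [483.5, 187.4, -33.8]
tool_rot: [[-0.071, 0.997, 0.0], [0.997, 0.071, 0.0], [0.0, 0.0, -1.0]]
force: [-0.2, -0.4, -0.2]
opening: 34.2
```

```bash
cat > look.py <<'E'
from edge import *
import sys
def look(tag,u0=190,u1=250,v0=225,v1=275,cam="scene",n=600):
    p,d=snap(cam,tag+".png")
    a=p[:,:,::-1]
    x=(np.clip((a[v0:v1,u0:u1]/255.)**.6*255,0,255)).astype(np.uint8)
    cv2.imwrite('pics/'+tag+'a.png',cv2.resize(x,(n,int(n*(v1-v0)/(u1-u0))),interpolation=2))
    s=r.sense();print(s['t'],np.round(s['eef_pos'],2),np.round(s['force'],2),round(s['opening'],2),np.round(s['wrist_torque'],2))
    return a,d
E
python3 - <<'E'
from look import *
a,d=look("scene8")
for v in range(262,272):
    print(v,[tuple(int(k) for k in np.round(w("scene",u,v,d[v,u])))+(int(a[v,u].mean()),) for u in range(213,226,2)])
E
```

```text
8.025 [483.52 187.41 -33.8 ] [-0.38 -0.36 -0.15] 34.22 [-0.    0.03  0.03]
262 [(470, 199, 16, 89), (460, 196, 25, 80), (439, 198, 50, 29), (432, 196, 57, 19), (454, 182, 23, 16), (469, 170, -1, 35), (466, 165, -1, 38)]
263 [(474, 197, 6, 93), (462, 196, 18, 86), (454, 193, 25, 32), (456, 187, 19, 15), (455, 181, 17, 27), (465, 172, 0, 41), (463, 167, -1, 36)]
264 [(473, 198, 3, 97), (461, 197, 16, 87), (456, 193, 19, 36), (455, 188, 17, 20), (454, 182, 14, 24), (462, 173, 0, 36), (458, 169, 1, 35)]
265 [(471, 199, 1, 105), (461, 197, 11, 91), (456, 193, 15, 45), (455, 188, 12, 18), (456, 182, 8, 25), (458, 175, 1, 36), (458, 169, -3, 38)]
266 [(467, 201, 3, 85), (459, 198, 9, 81), (456, 193, 10, 56), (454, 189, 10, 18), (459, 181, -1, 33), (456, 176, -1, 40), (452, 172, 1, 34)]
267 [(465, 202, 2, 83), (466, 196, -4, 85), (461, 192, 0, 57), (460, 187, -3, 35), (458, 182, -4, 37), (452, 178, 1, 32), (450, 173, 0, 39)]
268 [(463, 203, 0, 77), (461, 198, -1, 77), (457, 194, 0, 70), (456, 189, -1, 54), (451, 185, 2, 32), (451, 179, -2, 33), (443, 176, 5, 30)]
269 [(462, 204, -3, 78), (456, 200, 2, 73), (456, 194, -2, 68), (450, 191, 2, 74), (449, 185, -1, 34), (447, 181, -1, 39), (446, 175, -3, 36)]
270 [(458, 205, -2, 72), (453, 201, 1, 69), (451, 196, 0, 67), (450, 191, -1, 80), (446, 187, 0, 36), (442, 183, 2, 36), (442, 177, -2, 36)]
271 [(452, 208, 2, 71), (455, 201, -5, 70), (447, 198, 2, 65), (446, 193, 0, 79), (442, 189, 1, 52), (444, 182, -6, 38), (442, 178, -6, 35)]
```

View pics/scene8a.png

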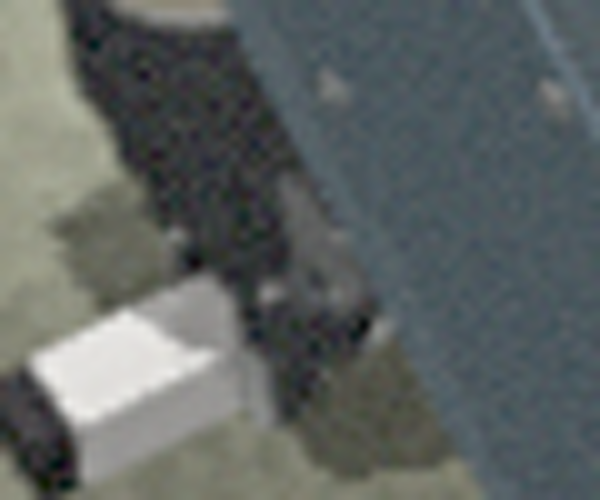

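>>> apply_moves(plan=[[[0.4,0.02,-0.3,0,0],[0.4,0.02,-0.3,0,0],[0.4,0.02,-0.3,0,0],[0.4,0.02,-0.3,0,0],[0.4,0.02,-0.2,0,0],[0.4,0.01,-0.2,0,0],[0.4,0,-0.1,0,0],[0.4,0,0,0,0],[0.4,0,0,0,0]]])

```text
t: 9.15
eef_pos: [484.5, 170.4, -33.9]
tool_rot: [[-0.071, 0.997, -0.0], [0.997, 0.071, -0.0], [-0.0, -0.0, -1.0]]
force: [0.2, 0.2, -0.7]
opening: 34.1
```

```bash
python3 - <<'E'
from look import *
look("scene9"); look("top9",150,240,195,275,"top",400)
for f in("top1","top3","top9"):
    g=cv2.cvtColor(cv2.imread(f'pics/{f}.png'),6)
    e=subedge(g,'u',range(221,228),range(224,208,-1),120,1);P=onplane("top",e,28);print(f,len(P),P[:,1].mean())
x=[cv2.imread(f'pics/{k}a.png') for k in("scene9","top9")]
cv2.imwrite('pics/c9.png',np.hstack([cv2.resize(x[0],(430,358)),cv2.resize(x[1],(370,358))]))
E
```

```text
9.2 [484.5  170.44 -33.92] [-0.1   0.09 -0.04] 34.16 [ 0.02 -0.03  0.  ]
9.25 [484.5  170.44 -33.9 ] [ 0.34 -0.34 -0.11] 34.29 [-0.02  0.01  0.03]
top1 7 114.3609654066837
top3 7 115.84115396101099
top9 7 110.34651939427468
```

View pics/c9.png

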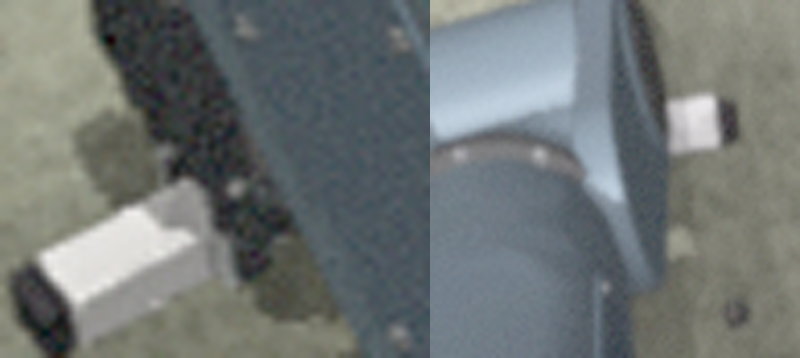

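>>> apply_moves(plan=[[[0.6,0,0,0,0],[0.6,0,0,0,0],[0.6,0,-0.2,0,0],[0.6,0.02,-0.15,0,0],[0.6,0,0,0,0],[0.4,0,0,0,0],[0.3,0,0,0,0],[0.25,0,0,0,0],[0.25,0,0,0,0],[0.25,0,0,0,0]]], force=20)

```text
t: 10.5
eef_pos: [485.1, 167.0, -33.7]
tool_rot: [[-0.071, 0.997, 0.001], [0.997, 0.071, 0.0], [0.0, 0.001, -1.0]]
force: [1.3, -0.1, 6.1]
opening: 27.3
```

```bash
python3 - <<'E'
from look import *
look("scene10"); look("top10",150,240,195,275,"top",400)
for f in("top9","top10"):
    g=cv2.cvtColor(cv2.imread(f'pics/{f}.png'),6)
    e=subedge(g,'u',range(221,228),range(224,208,-1),120,1);P=onplane("top",e,28);print(f,len(P),P[:,1].mean())
E
```

```text
10.55 [485.09 166.99 -33.69] [-0.12  0.34  4.11] 27.45 [ 0.05 -0.14  0.02]
10.6 [485.05 166.99 -33.72] [-0.08 -0.07  5.12] 28.16 [ 0.11 -0.15 -0.09]
top9 7 110.34651939427468
top10 7 109.30176825534465
```

View pics/scene10a.png

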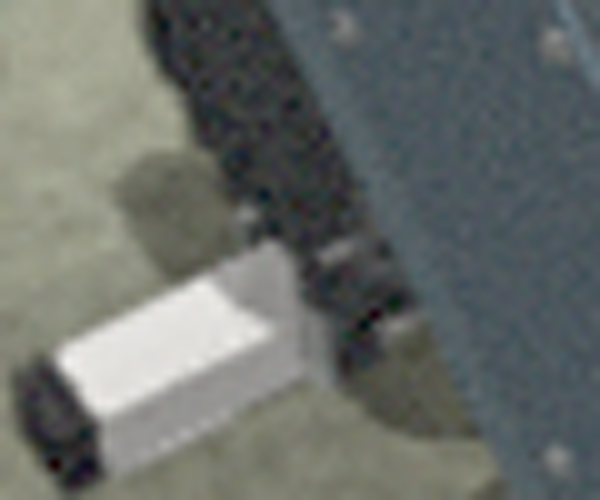

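>>> apply_moves(plan=[[[0.25,0,0,1,0],[0.25,0,0,2,0],[0.25,0,0,3,0],[0.25,0,0,4,0],[0.25,0,0,0,0],[0.25,0,0,0,0]]])

```text
t: 11.35
eef_pos: [484.0, 166.7, 65.5]
tool_rot: [[-0.071, 0.997, -0.001], [0.997, 0.071, -0.0], [-0.0, -0.001, -1.0]]
force: [-0.2, 0.0, -1.7]
opening: 27.7
```

```bash
python3 - <<'E'
from look import *
look("scene11",170,270,165,265); look("top11",150,260,185,275,"top",600)
E
```

```text
11.4 [483.79 166.65  65.1 ] [-0.3   0.74 -1.88] 27.81 [ 0.02  0.03 -0.  ]
11.45 [483.8  166.64  64.93] [ 0.27 -0.2  -1.84] 27.62 [-0.01  0.03  0.02]
```

View pics/scene11a.png

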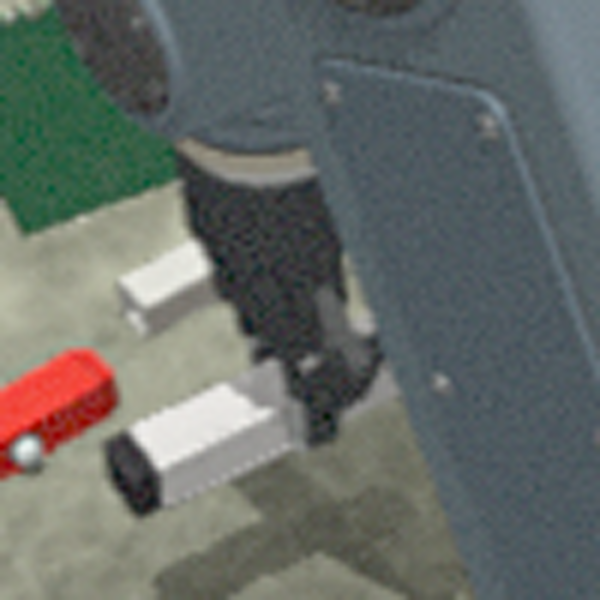

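View pics/top11a.png

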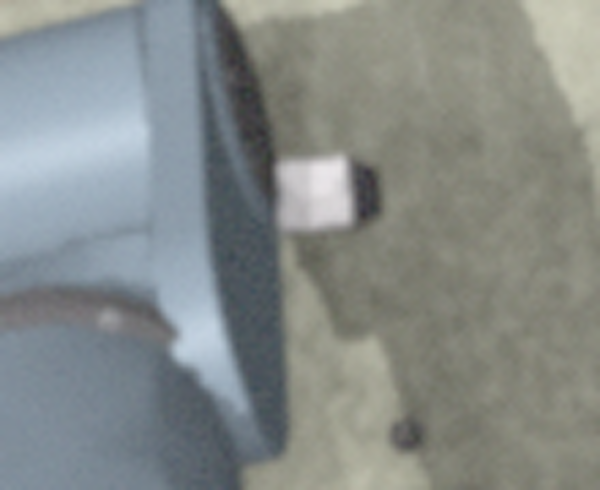

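```bash
python3 - <<'E'
from edge import *
np.set_printoptions(precision=2,suppress=True)
from scipy.optimize import least_squares
def rob(P,dep=1):
    # fit x = a + b*(y-y0) or y = a+b*(x-x0)
    i,j=(0,1) if dep==1 else (1,0)
    t=P[:,j]-np.median(P[:,j]); f=lambda p:p[0]+p[1]*t-P[:,i]
    s=least_squares(f,[np.median(P[:,i]),0],loss='soft_l1',f_scale=.3)
    return s.x[0],np.median(P[:,j]),np.degrees(np.arctan(s.x[1])),np.median(abs(s.fun))
for f in("top1","top2","top11"):
    a=cv2.imread(f'pics/{f}.png');g=cv2.cvtColor(a,6); print(f)
    for thr in(150,190):
        E=lambda ax,al,se,z:onplane("top",subedge(g,ax,al,se,thr,1),z)
        for nm,ax,al,se,z in(("body+x",'v',range(302,341),range(184,205),83),("body-x",'v',range(304,341),range(225,203,-1),83),("col+x",'v',range(293,299),range(186,205),85),("col-x",'v',range(293,299),range(222,202,-1),85)):
            P=E(ax,al,se,z)
            if len(P)>3: print(thr,nm,"x=%.2f at y=%.1f slope %.2f res %.2f"%rob(P))
        for nm,al,se,z in(("mouth",range(198,210),range(284,296),85),("end",range(195,202),range(352,335,-1),83)):
            P=E('u',al,se,z)
            if len(P)>3: print(thr,nm,"y=%.2f at x=%.1f slope %.2f res %.2f"%rob(P,0))
    for k,(al,se) in(("base+x",(range(303,338),range(172,195))),("base-x",(range(303,335),range(242,220,-1)))):
        # bg bright -> dark
        P=onplane("top",subedge(255-g,'v',al,se,140,1),8); print(k,"x=%.2f at y=%.1f slope %.2f res %.2f"%rob(P))
E
```

```text
top1
150 body+x x=553.35 at y=-140.9 slope -4.98 res 0.51
150 body-x x=512.75 at y=-142.3 slope -5.86 res 1.32
150 col+x x=549.87 at y=-80.1 slope -9.85 res 0.19
150 col-x x=505.87 at y=-79.3 slope 0.33 res 0.11
150 mouth y=-67.01 at x=527.2 slope 6.16 res 0.28
150 end y=-189.96 at x=538.5 slope 7.54 res 0.13
190 body+x x=551.44 at y=-140.8 slope -4.78 res 0.29
190 body-x x=514.62 at y=-142.4 slope -5.51 res 0.72
190 col+x x=548.07 at y=-80.0 slope -7.27 res 0.16
190 col-x x=507.54 at y=-79.4 slope 0.85 res 0.03
190 mouth y=-68.81 at x=527.1 slope 6.09 res 0.36
190 end y=-188.48 at x=538.5 slope 7.29 res 0.04
base+x x=582.70 at y=-123.8 slope 4.42 res 0.98
base-x x=480.93 at y=-115.6 slope -8.25 res 0.98
top2
150 body+x x=553.81 at y=-140.9 slope -5.33 res 0.67
150 body-x x=512.35 at y=-142.3 slope -5.96 res 1.19
150 col+x x=550.19 at y=-80.1 slope -10.70 res 0.15
150 col-x x=505.54 at y=-79.3 slope -0.01 res 0.13
150 mouth y=-66.43 at x=527.2 slope 6.70 res 0.23
150 end y=-190.27 at x=538.5 slope 7.91 res 0.14
190 body+x x=551.79 at y=-140.9 slope -4.79 res 0.31
190 body-x x=514.29 at y=-142.4 slope -5.51 res 0.79
190 col+x x=548.40 at y=-80.0 slope -7.46 res 0.10
190 col-x x=507.22 at y=-79.4 slope 0.64 res 0.07
190 mouth y=-68.53 at x=527.1 slope 6.24 res 0.36
190 end y=-188.80 at x=538.5 slope 6.70 res 0.04
base+x x=582.02 at y=-107.3 slope 0.78 res 0.32Traceback (most recent call last):
  File "<stdin>", line 22, in <module>
  File "<stdin>", line 7, in rob
IndexError: too many indices for array: array is 1-dimensional, but 2 were indexed
```

>>> apply_moves(plan=[[[0.25,0.5,-2.5,0,0.02],[0.25,0.8,-4,0,0],[0.25,0.8,-4,0,0],[0.25,0.8,-3,0,0],[0.25,0.57,-1.16,0,0],[0.25,0,0,-2,0],[0.25,0,0,-2,0],[0.25,0,0,-1,0],[0.25,0,0,-0.26,0],[0.25,0,0,0,0],[0.25,0,0,0,0]]])

```text
t: 12.82
eef_pos: [519.8, 20.4, 14.0]
tool_rot: [[-0.091, 0.996, 0.001], [0.996, 0.091, -0.0], [-0.0, 0.001, -1.0]]
force: [-0.5, 0.1, -0.8]
opening: 27.9
```

```bash
python3 - <<'E'
from look import *
look("scene12",200,320,150,260); look("top12",220,360,165,265,"top",700)
E
```

```text
12.875 [519.75  20.32  13.99] [ 0.73  0.98 -1.08] 27.87 [-0.05 -0.06  0.03]
12.925 [519.73  20.31  13.95] [ 0.03 -0.8  -1.49] 27.56 [-0.03 -0.01  0.01]
```

View pics/scene12a.png

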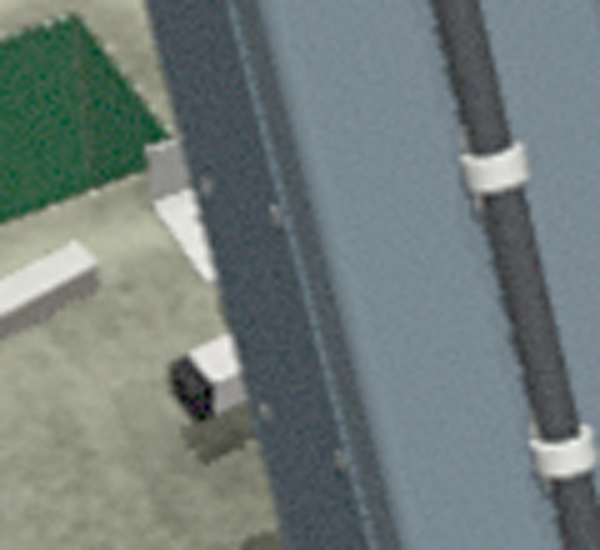

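View pics/top12a.png

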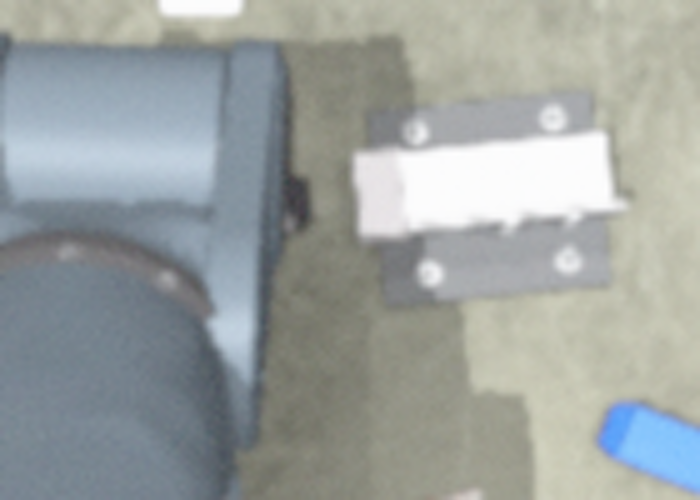

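```bash
python3 - <<'E'
from edge import *
np.set_printoptions(precision=1,suppress=True,linewidth=200)
g=cv2.cvtColor(cv2.imread('pics/top12.png'),6)
print(g[194:216,274:296])
for z in(60,74):print(z,onplane("top",[(281.5,199.5),(281.5,211)],z))
d=np.load('pics/top12_d.npy')
for v in range(198,213,2): print(v,[w("top",u,v,d[v,u]).round() for u in(278,280,281)])
E
```

```text
[[ 64  64  49  42  66  91 102 100 103 101 100  99  97  97  92  93  98 106 104  97 101 107]
 [ 62  61  48  40  62  88 100 101  99  98  98 101  94  95  99  95 112 144 151 151 152 160]
 [ 63  62  50  42  66  88  99  99  96  93  95  96  96  95  92  96 125 186 202 205 200 203]
 [ 63  60  44  40  63  90  95  95  94  94  98  94  92  88  86  91 125 195 215 215 214 214]
 [ 61  65  46  39  61  86  97  95  91  96  95  96  92  87  82  81 122 190 212 209 215 213]
 [ 62  63  41  34  55  76  89  90  91  94  95  97  94  86  77  83 125 193 213 214 214 215]
 [ 61  59  47  34  35  52  60  71  88  91  92  94  94  82  81  81 126 194 212 213 215 213]
 [ 59  60  42  27  30  29  39  53  81  92  95  91  89  84  78  83 118 182 206 213 213 215]
 [ 62  60  43  33  29  30  30  48  78  92  96  94  94  87  80  82 105 159 199 211 212 216]
 [ 63  58  41  29  31  29  29  45  77  95  99  98  95  91  83  82  95 139 190 210 213 215]
 [ 57  57  45  32  27  30  33  43  76  97  99  99  99  95  85  82  88 129 185 210 214 215]
 [ 63  53  43  33  24  32  29  40  73  97 104 105 100  96  88  85  85 123 184 210 213 213]
 [ 60  5
[... 982 characters left out ...]
45.9  74. ]]
198 [array([551., -35.,  -3.]), array([551., -41.,  -4.]), array([550., -43.,   1.])]
200 [array([537., -38.,  79.]), array([545., -41.,   5.]), array([546., -43.,  -3.])]
202 [array([532., -38.,  73.]), array([532., -43.,  76.]), array([533., -45.,  69.])]
204 [array([527., -38.,  79.]), array([527., -43.,  75.]), array([528., -45.,  71.])]
206 [array([522., -38.,  78.]), array([522., -42.,  76.]), array([523., -45.,  72.])]
208 [array([518., -38.,  73.]), array([518., -42.,  71.]), array([518., -45.,  73.])]
210 [array([513., -38.,  75.]), array([513., -42.,  69.]), array([515., -44.,  55.])]
212 [array([515., -35.,  -0.]), array([515., -40.,  -4.]), array([515., -43.,   1.])]
```

>>> apply_moves(plan=[[[0.25,-0.06,0,-0.16,0],[0.25,0.05,-0.5,0,0],[0.25,0.04,-0.5,0,0],[0.25,0.05,-0.5,0,0],[0.25,0.04,-0.5,0,0],[0.25,0.02,-0.25,0,0],[0.25,0.02,-0.25,0,0],[0.25,0.02,-0.2,0,0],[0.25,0,0,0,0]]])

```text
t: 14.05
eef_pos: [521.2, -6.8, 11.9]
tool_rot: [[-0.091, 0.996, -0.0], [0.996, 0.091, 0.0], [0.0, -0.0, -1.0]]
force: [-0.1, -0.4, -1.0]
opening: 27.6
```

```bash
python3 - <<'E'
from look import *
look("top13",250,350,170,250,"top",600)
E
```

```text
14.1 [521.22  -6.7   11.88] [ 0.37  0.28 -1.47] 27.56 [-0.   -0.01  0.03]
```

View pics/top13a.png

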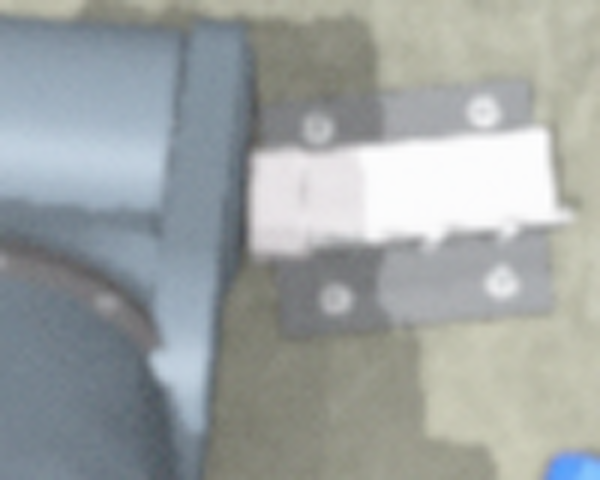

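>>> apply_moves(plan=[[[0.25,0.03,-0.3,0,0],[0.25,0.03,-0.3,0,0],[0.25,0.03,-0.3,0,0],[0.25,0.03,-0.3,0,0],[0.25,0,0,0,0]]])

```text
t: 14.72
eef_pos: [522.5, -18.9, 11.9]
tool_rot: [[-0.091, 0.996, 0.0], [0.996, 0.091, -0.0], [-0.0, 0.0, -1.0]]
force: [-0.3, 1.2, -1.6]
opening: 27.5
```

>>> apply_moves(plan=[[[0.25,0.03,-0.3,0,0],[0.25,0.03,-0.3,0,0],[0.25,0.03,-0.3,0,0],[0.25,0.02,-0.3,0,0],[0.25,0,0,0,0]]])

```text
t: 15.35
eef_pos: [523.5, -30.9, 11.9]
tool_rot: [[-0.091, 0.996, 0.0], [0.996, 0.091, -0.0], [-0.0, 0.0, -1.0]]
force: [-0.3, 0.1, -1.9]
opening: 27.8
```

>>> apply_moves(plan=[[[0.25,0.03,-0.3,0,0],[0.25,0.03,-0.3,0,0],[0.25,0.03,-0.3,0,0],[0.25,0.02,-0.3,0,0],[0.25,0,0,0,0]]])

```text
t: 15.98
eef_pos: [524.7, -42.9, 11.9]
tool_rot: [[-0.091, 0.996, 0.0], [0.996, 0.091, -0.0], [-0.0, 0.0, -1.0]]
force: [-0.8, 0.3, -1.2]
opening: 27.7
```

```bash
python3 - <<'E'
from look import *
look("top14",250,350,170,250,"top",600)
look("scene14",230,330,160,260)
E
```

```text
16.025 [524.63 -42.83  11.87] [-1.47  0.2  -1.53] 27.5 [-0.05  0.07 -0.  ]
16.075 [524.6  -42.74  11.88] [-0.54  0.59 -1.36] 27.8 [ 0.02  0.14 -0.08]
```

View pics/scene14a.png

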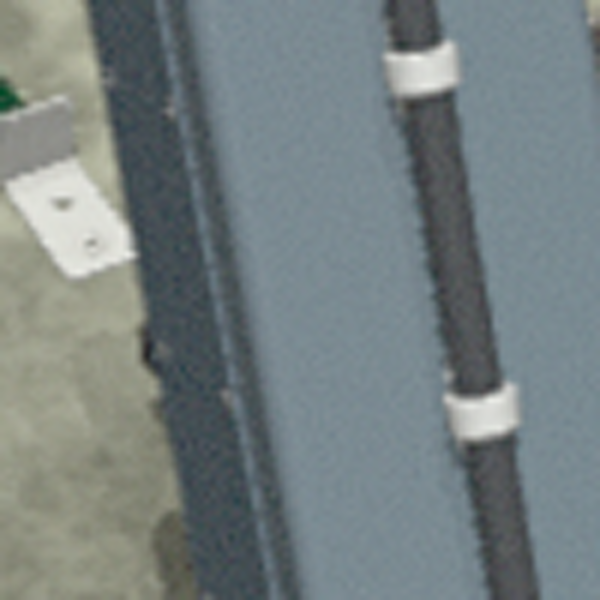

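View pics/top14a.png

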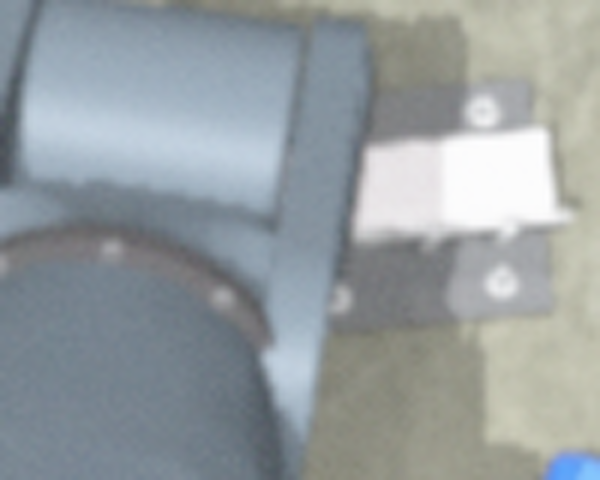

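>>> apply_moves(plan=[[[0.25,0.02,-0.2,0,0],[0.25,0.02,-0.2,0,0],[0.25,0.01,-0.1,0,0],[0.25,0,0,0,0]]])

```text
t: 16.58
eef_pos: [525.1, -47.8, 11.9]
tool_rot: [[-0.091, 0.996, -0.0], [0.996, 0.091, -0.0], [-0.0, -0.0, -1.0]]
force: [-1.4, -0.8, -1.8]
opening: 27.8
```

>>> apply_moves(plan=[[[0.25,0.01,-0.1,0,0],[0.25,0.01,-0.1,0,0],[0.25,0,0,0,0]]])

```text
t: 16.95
eef_pos: [525.3, -49.8, 11.9]
tool_rot: [[-0.091, 0.996, 0.0], [0.996, 0.091, -0.0], [-0.0, 0.0, -1.0]]
force: [-1.3, -0.3, -1.3]
opening: 28.0
```

>>> apply_moves(plan=[[[0.25,0.01,-0.1,0,0],[0.25,0.01,-0.1,0,0],[0.25,0,0,0,0]]])

```text
t: 17.32
eef_pos: [525.5, -51.8, 11.9]
tool_rot: [[-0.091, 0.996, -0.0], [0.996, 0.091, -0.0], [-0.0, -0.0, -1.0]]
force: [-1.6, -0.4, -1.4]
opening: 27.9
```

>>> apply_moves(plan=[[[0.25,0.01,-0.1,0,0],[0.25,0.01,-0.1,0,0],[0.25,0,0,0,0]]])

```text
t: 17.7
eef_pos: [525.7, -53.8, 11.9]
tool_rot: [[-0.091, 0.996, -0.0], [0.996, 0.091, -0.0], [-0.0, -0.0, -1.0]]
force: [-0.8, -0.2, -1.2]
opening: 27.7
```

>>> apply_moves(plan=[[[0.25,0.01,-0.1,0,0],[0.25,0,0,0,0]]])

```text
t: 17.95
eef_pos: [525.8, -54.8, 11.9]
tool_rot: [[-0.091, 0.996, -0.0], [0.996, 0.091, -0.0], [-0.0, -0.0, -1.0]]
force: [-0.1, -0.5, -1.3]
opening: 27.9
```

>>> apply_moves(plan=[[[0.25,0.01,-0.1,0,0],[0.25,0,0,0,0]]])

```text
t: 18.2
eef_pos: [526.0, -55.8, 11.9]
tool_rot: [[-0.091, 0.996, 0.0], [0.996, 0.091, -0.0], [-0.0, 0.0, -1.0]]
force: [-1.3, 0.4, -1.0]
opening: 27.6
```

>>> apply_moves(plan=[[[0.25,0.01,-0.1,0,0],[0.25,0,0,0,0]]])

```text
t: 18.45
eef_pos: [526.0, -56.8, 11.9]
tool_rot: [[-0.091, 0.996, -0.0], [0.996, 0.091, -0.0], [-0.0, -0.0, -1.0]]
force: [-1.7, -0.1, -1.2]
opening: 28.1
```

>>> apply_moves(plan=[[[0.25,0.01,-0.1,0,0],[0.25,0,0,0,0]]])

```text
t: 18.7
eef_pos: [526.1, -57.8, 11.9]
tool_rot: [[-0.091, 0.996, -0.0], [0.996, 0.091, -0.0], [-0.0, -0.0, -1.0]]
force: [-0.9, -0.3, -1.4]
opening: 27.6
```

>>> apply_moves(plan=[[[0.25,0.01,-0.1,0,0],[0.25,0,0,0,0]]])

```text
t: 18.95
eef_pos: [526.2, -58.8, 11.9]
tool_rot: [[-0.091, 0.996, 0.0], [0.996, 0.091, -0.0], [-0.0, 0.0, -1.0]]
force: [-1.2, -0.1, -2.2]
opening: 27.9
```

>>> apply_moves(plan=[[[0.25,0.01,-0.1,0,0],[0.25,0,0,0,0]]])

```text
t: 19.2
eef_pos: [526.3, -59.5, 11.9]
tool_rot: [[-0.091, 0.996, -0.0], [0.996, 0.091, 0.0], [0.0, -0.0, -1.0]]
force: [-1.2, 2.4, -1.5]
opening: 27.8
```

>>> apply_moves(plan=[[[0.25,0.01,-0.1,0,0],[0.25,0,0,0,0]]])

```text
t: 19.45
eef_pos: [526.3, -59.6, 11.9]
tool_rot: [[-0.09, 0.996, -0.0], [0.996, 0.09, 0.002], [0.002, -0.0, -1.0]]
force: [-0.5, 10.7, 0.5]
opening: 27.7
```

```bash
python3 - <<'E'
from look import *
look("top15",250,350,170,250,"top",600)
E
```

```text
19.5 [526.28 -59.54  11.89] [-1.55 12.28 -0.18] 27.23 [ 1.55  0.25 -0.22]
```

View pics/top15a.png

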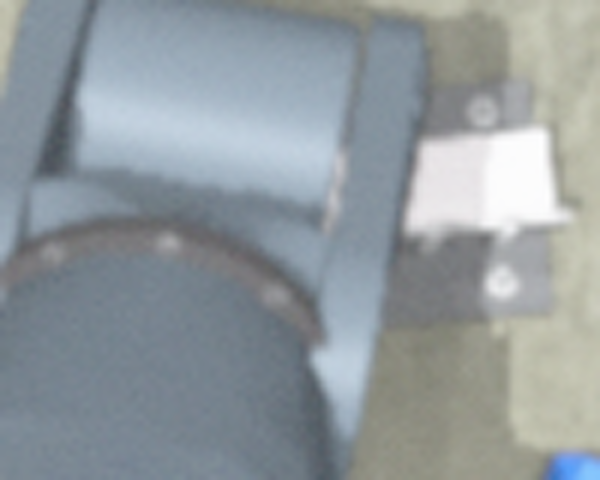

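>>> apply_moves(plan=[[[0.25,-0.01,0.13,0,0],[0.25,0,0,0,0]]])

```text
t: 19.75
eef_pos: [526.3, -59.5, 11.9]
tool_rot: [[-0.091, 0.996, 0.0], [0.996, 0.091, -0.0], [-0.0, 0.0, -1.0]]
force: [-1.2, 0.0, -1.0]
opening: 27.4
```

>>> apply_moves(plan=[[[0.4,0,0,0,0],[0.5,0,0,0,0],[0.6,0,0,0,0],[0.6,0,0,0,0]]])

```text
t: 20.25
eef_pos: [526.4, -59.6, 12.0]
tool_rot: [[-0.091, 0.996, 0.0], [0.996, 0.091, -0.0], [-0.0, 0.0, -1.0]]
force: [-0.4, -0.5, 0.4]
opening: 51.0
```

>>> apply_moves(plan=[[[0.6,-0.05,0.5,0,0],[0.6,-0.1,1,0,0],[0.6,-0.14,1.5,0,0],[0.6,-0.14,1.5,0,0],[0.6,-0.1,1.1,0,0],[0.6,0,0,0,0]]])

```text
t: 21.0
eef_pos: [520.9, -2.5, 11.9]
tool_rot: [[-0.092, 0.996, -0.0], [0.996, 0.092, -0.0], [0.0, -0.0, -1.0]]
force: [0.2, -0.8, 0.1]
opening: 51.5
```

```bash
python3 - <<'E'
from look import *
look("top16",220,350,170,250,"top",600)
a,d=look("scene16",200,330,160,260)
E
```

```text
21.05 [521.04  -3.06  11.9 ] [ 0.46 -0.28 -0.13] 51.41 [ 0.01  0.   -0.01]
21.1 [521.1   -3.42  11.92] [ 0.36  0.74 -0.39] 51.62 [ 0.   -0.01 -0.05]
```

View pics/scene16a.png

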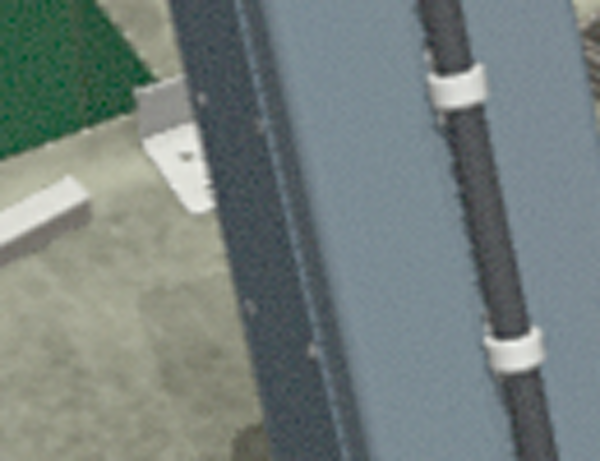

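View pics/top16a.png

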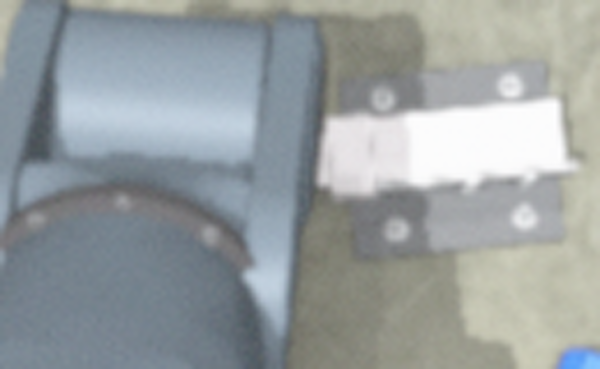

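```bash
python3 - <<'E'
from look import *
a=cv2.imread('pics/top16.png')[190:220,280:320]
b=cv2.imread('pics/top15.png')[190:220,280:320]
b=cv2.imread('pics/top13.png')[190:220,280:320]
cv2.imwrite('pics/z2.png',np.hstack([cv2.resize(x,(400,300),interpolation=0) for x in(a,b)]))
print(cv2.cvtColor(a,6)[:,6:18])
E
```

```text
[[ 80  71  60  52  66  86  92  76  78  84  86  80]
 [ 77  72  58  52  66  87  90  80  79  82  81  80]
 [ 74  69  54  51  64  89  91  79  77  82  81  82]
 [ 73  65  53  49  69  89  92  85  80  82  88  92]
 [ 69  65  50  45  76 101 104  97 100 108 116 130]
 [ 73  66  53  50  99 142 152 150 154 157 166 180]
 [ 70  62  52  59 121 185 205 201 199 201 204 206]
 [ 70  66  50  60 127 196 212 215 216 212 214 213]
 [ 71  63  48  70 137 198 212 212 214 214 212 212]
 [ 66  61  52  89 160 206 212 215 213 215 213 211]
 [ 64  64  56 103 171 205 210 210 214 213 214 212]
 [ 63  64  54 110 180 198 203 211 212 212 214 213]
 [ 60  58  59 115 181 191 203 209 212 216 213 210]
 [ 64  56  57 119 177 183 199 211 215 214 213 212]
 [ 60  53  68 129 178 178 192 210 213 213 214 211]
 [ 63  52  71 137 180 172 194 207 211 213 213 214]
 [ 61  55  82 147 184 174 193 206 210 210 211 211]
 [ 59  53  84 158 187 177 190 202 200 203 206 206]
 [ 62  53  91 162 188 175 183 191 192 194 193 195]
 [ 60  51  89 152 172 166 181 185 184 186 190 191]
 [ 53  47  64 103 109 126 168 181 183 184 188 189]
 [ 55  48  50  64  68  92 140 159 163 163 167 169]
 [ 59  46  58  64  63  79 104 119 115 115 117 121]
 [ 55  49  62  62  66  71  87  94  88  80  81  85]
 [ 57  51  65  68  69  71  74  75  70  67  71  75]
 [ 52  57  69  77  75  74  72  75  70  68  71  69]
 [ 54  68  72  75  75  78  77  75  72  70  69  71]
 [ 59  71  76  77  81  77  75  73  78  76  75  70]
 [ 63  76  79  83  82  81  78  76  80  75  70  72]
 [ 73  78  85  82  85  80  75  77  80  77  69  70]]
```

View pics/z2.png

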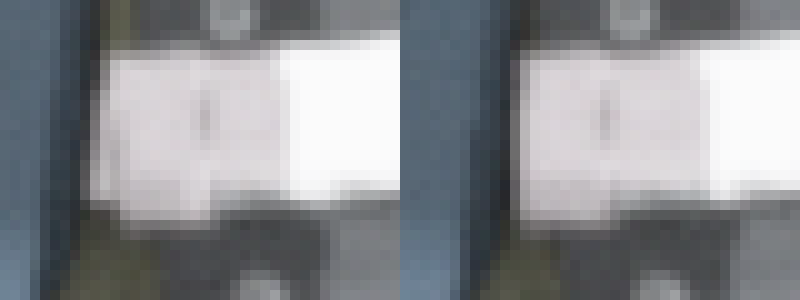

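>>> apply_moves(plan=[[[0.4,0,0,0,0],[0.3,0,0,0,0],[0.25,0,0,0,0],[0.25,0,0,0,0],[0.25,0,0,0,0]]], force=20)

```text
t: 21.72
eef_pos: [521.3, -3.6, 12.0]
tool_rot: [[-0.091, 0.996, 0.001], [0.996, 0.091, -0.0], [-0.0, 0.001, -1.0]]
force: [2.3, -1.4, 0.2]
opening: 27.4
```

```bash
python3 - <<'E'
from look import *
for i in range(3): look("top17",220,350,170,250,"top",600)
E
```

```text
21.775 [521.3   -3.54  12.01] [ 2.49 -1.26  0.63] 27.35 [-0.3  -0.42  0.02]
21.825 [521.27  -3.54  11.99] [ 1.7  -1.3   0.22] 27.87 [-0.35 -0.42 -0.01]
21.875 [521.26  -3.47  11.98] [ 2.07 -1.92  0.21] 27.6 [-0.32 -0.42  0.06]
```

>>> apply_moves(plan=[[[0.25,0.02,0,0.1,0],[0.25,0,0,0.1,0],[0.25,0,0,0,0]]])

```text
t: 22.25
eef_pos: [521.2, -3.3, 13.9]
tool_rot: [[-0.091, 0.996, -0.0], [0.996, 0.091, 0.0], [0.0, -0.0, -1.0]]
force: [2.0, 0.1, -2.1]
opening: 27.4
```

```bash
python3 - <<'E'
from look import *
look("top17",220,350,170,250,"top",600)
E
```

```text
22.3 [521.17  -3.27  13.85] [ 3.07  1.25 -1.72] 27.25 [ 0.25 -0.44  0.11]
```

>>> apply_moves(plan=[[[0.25,0.04,-0.1,0,0],[0.25,0.01,-0.1,0,0],[0.25,0,0,0,0]]])

```text
t: 22.68
eef_pos: [521.5, -5.5, 13.8]
tool_rot: [[-0.091, 0.996, -0.0], [0.996, 0.091, 0.0], [0.0, -0.0, -1.0]]
force: [1.3, 0.3, -2.1]
opening: 27.5
```

>>> apply_moves(plan=[[[0.25,0.01,-0.1,0,0],[0.25,0.01,-0.1,0,0],[0.25,0,0,0,0]]])

```text
t: 23.05
eef_pos: [521.8, -7.6, 13.8]
tool_rot: [[-0.091, 0.996, -0.0], [0.996, 0.091, -0.0], [-0.0, -0.0, -1.0]]
force: [-0.5, -0.6, -3.0]
opening: 27.9
```

>>> apply_moves(plan=[[[0.25,0.02,-0.2,0,0],[0.25,0.02,-0.2,0,0],[0.25,0.01,-0.2,0,0],[0.25,0.02,-0.2,0,0],[0.25,0,0,0,0]]])

```text
t: 23.68
eef_pos: [522.7, -15.8, 13.9]
tool_rot: [[-0.091, 0.996, 0.0], [0.996, 0.091, -0.0], [-0.0, 0.0, -1.0]]
force: [0.5, -1.3, -2.2]
opening: 27.7
```

>>> apply_moves(plan=[[[0.25,0.02,-0.2,0,0],[0.25,0.02,-0.2,0,0],[0.25,0.01,-0.2,0,0],[0.25,0.02,-0.2,0,0],[0.25,0,0,0,0]]])

```text
t: 24.3
eef_pos: [523.3, -23.8, 13.9]
tool_rot: [[-0.091, 0.996, -0.0], [0.996, 0.091, -0.0], [-0.0, -0.0, -1.0]]
force: [0.5, -2.2, -1.7]
opening: 27.6
```

```bash
python3 - <<'E'
from look import *
look("top18",220,350,170,250,"top",600)
E
```

```text
24.35 [523.4  -23.76  13.92] [-0.35 -2.5  -2.2 ] 27.41 [-0.29 -0.06 -0.18]
```

View pics/top18a.png

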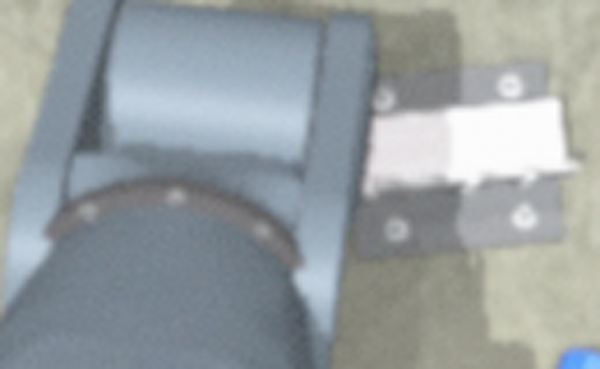

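>>> apply_moves(plan=[[[0.25,0.02,-0.2,0,0],[0.25,0.01,-0.1,0,0],[0.25,0.01,-0.1,0,0],[0.25,0.01,-0.1,0,0],[0.25,0.01,-0.1,0,0],[0.25,0.01,-0.1,0,0],[0.25,0.01,-0.1,0,0],[0.25,0,0,0,0]]])

```text
t: 25.35
eef_pos: [524.2, -31.5, 14.0]
tool_rot: [[-0.091, 0.996, 0.0], [0.996, 0.091, -0.0], [-0.0, 0.0, -1.0]]
force: [-0.2, 1.2, 1.3]
opening: 27.7
```

>>> apply_moves(plan=[[[0.25,0.01,-0.1,0,0],[0.25,0.01,-0.1,0,0],[0.25,0,0,0,0]]])

```text
t: 25.72
eef_pos: [524.5, -33.5, 14.0]
tool_rot: [[-0.091, 0.996, 0.0], [0.996, 0.091, -0.0], [-0.0, 0.0, -1.0]]
force: [-0.4, 1.5, 4.0]
opening: 27.2
```

>>> apply_moves(plan=[[[0.25,0.01,-0.1,0,0],[0.25,0.01,-0.1,0,0],[0.25,0,0,0,0]]])

```text
t: 26.1
eef_pos: [524.7, -35.5, 14.1]
tool_rot: [[-0.091, 0.996, 0.0], [0.996, 0.091, -0.0], [-0.0, 0.0, -1.0]]
force: [-1.9, 3.5, 5.2]
opening: 27.4
```

>>> apply_moves(plan=[[[0.25,0,0,0.05,0],[0.25,0.01,-0.1,0,0],[0.25,0,0,0,0]]])

```text
t: 26.48
eef_pos: [524.6, -36.6, 14.3]
tool_rot: [[-0.091, 0.996, -0.0], [0.996, 0.091, -0.0], [-0.0, -0.0, -1.0]]
force: [0.5, -0.8, -2.0]
opening: 27.4
```

>>> apply_moves(plan=[[[0.25,0.01,-0.1,0,0],[0.25,0,0,0,0]]])

```text
t: 26.72
eef_pos: [524.7, -37.6, 14.3]
tool_rot: [[-0.091, 0.996, -0.0], [0.996, 0.091, -0.0], [-0.0, -0.0, -1.0]]
force: [0.3, 0.4, -2.3]
opening: 27.4
```

>>> apply_moves(plan=[[[0.25,0.01,-0.1,0,0],[0.25,0,0,0,0]]])

```text
t: 26.98
eef_pos: [524.8, -38.5, 14.3]
tool_rot: [[-0.091, 0.996, -0.0], [0.996, 0.091, -0.0], [-0.0, -0.0, -1.0]]
force: [0.5, -0.5, -1.6]
opening: 27.3
```

>>> apply_moves(plan=[[[0.25,0.01,-0.1,0,0],[0.25,0.01,-0.1,0,0],[0.25,0,0,0,0]]])

```text
t: 27.35
eef_pos: [525.1, -40.7, 14.4]
tool_rot: [[-0.091, 0.996, 0.0], [0.996, 0.091, -0.0], [-0.0, 0.0, -1.0]]
force: [-0.4, -1.6, -1.8]
opening: 27.7
```

>>> apply_moves(plan=[[[0.25,0.01,-0.1,0,0],[0.25,0.01,-0.1,0,0],[0.25,0,0,0,0]]])

```text
t: 27.72
eef_pos: [525.3, -42.5, 14.4]
tool_rot: [[-0.091, 0.996, 0.0], [0.996, 0.091, -0.0], [-0.0, 0.0, -1.0]]
force: [-0.5, -0.8, -0.3]
opening: 27.7
```

>>> apply_moves(plan=[[[0.25,0.01,-0.1,0,0],[0.25,0.01,-0.1,0,0],[0.25,0,0,0,0]]])

```text
t: 28.1
eef_pos: [525.3, -44.5, 14.5]
tool_rot: [[-0.091, 0.996, -0.0], [0.996, 0.091, -0.0], [-0.0, -0.0, -1.0]]
force: [-2.0, 0.2, 2.1]
opening: 27.3
```

Pin should now be about 44 mm in, with no hard stop yet. I'll keep to 1 mm steps.

>>> apply_moves(plan=[[[0.25,0.01,-0.1,0,0],[0.25,0,0,0,0]]])

```text
t: 28.35
eef_pos: [525.5, -45.4, 14.5]
tool_rot: [[-0.091, 0.996, -0.0], [0.996, 0.091, 0.0], [0.0, -0.0, -1.0]]
force: [-1.5, 1.5, 2.6]
opening: 27.6
```

>>> apply_moves(plan=[[[0.25,0.01,-0.1,0,0],[0.25,0,0,0,0]]])

```text
t: 28.6
eef_pos: [525.7, -46.5, 14.5]
tool_rot: [[-0.091, 0.996, 0.0], [0.996, 0.091, -0.0], [-0.0, 0.0, -1.0]]
force: [-2.6, 2.1, 4.8]
opening: 27.4
```

>>> apply_moves(plan=[[[0.25,0.01,-0.1,0,0],[0.25,0,0,0,0]]])

```text
t: 28.85
eef_pos: [525.8, -47.5, 14.5]
tool_rot: [[-0.091, 0.996, 0.0], [0.996, 0.091, -0.0], [-0.0, 0.0, -1.0]]
force: [-1.8, 1.3, 5.5]
opening: 27.5
```

```bash
python3 - <<'E'
from look import *
look("top19",250,350,170,250,"top",600)
look("scene19",250,350,150,250)
E
```

```text
28.9 [525.79 -47.44  14.5 ] [-2.77  1.66  4.95] 27.69 [ 0.34  0.41 -0.26]
28.95 [525.81 -47.44  14.52] [-2.04  1.55  5.79] 27.77 [ 0.34  0.39 -0.2 ]
```

View pics/scene19a.png

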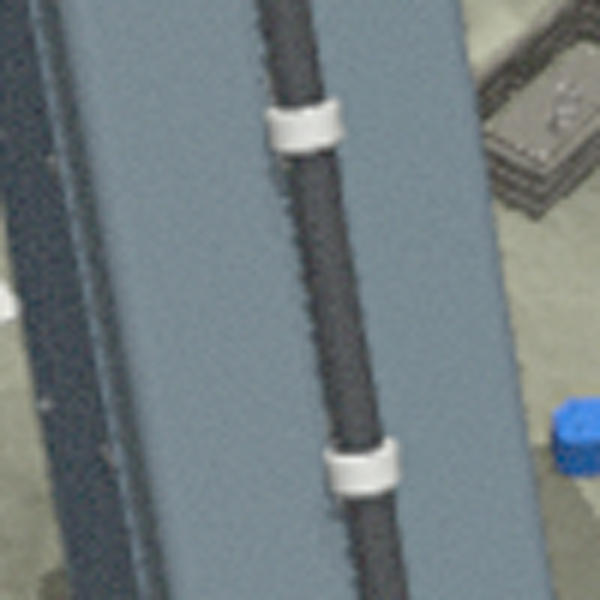

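View pics/top19a.png

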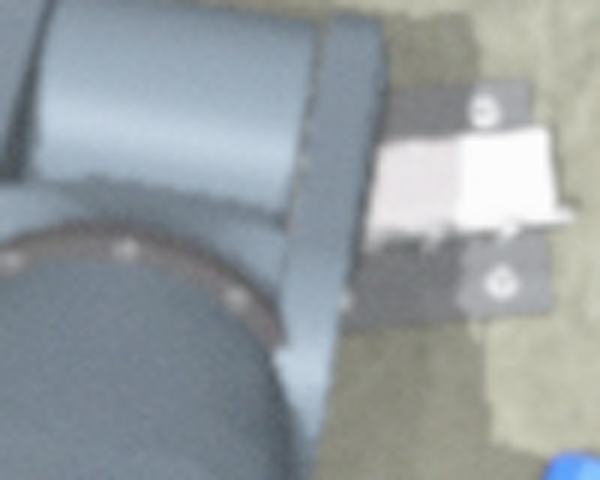

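>>> apply_moves(plan=[[[0.25,-0.03,0,0.04,0],[0.25,0.01,-0.1,0,0],[0.25,0,0,0,0]]])

```text
t: 29.32
eef_pos: [525.5, -48.4, 14.6]
tool_rot: [[-0.091, 0.996, -0.0], [0.996, 0.091, 0.0], [0.0, -0.0, -1.0]]
force: [0.3, 1.8, -1.3]
opening: 27.3
```

>>> apply_moves(plan=[[[0.25,0.01,-0.1,0,0],[0.25,0,0,0,0]]])

```text
t: 29.58
eef_pos: [525.5, -48.6, 14.7]
tool_rot: [[-0.091, 0.996, -0.0], [0.996, 0.091, 0.001], [0.001, -0.0, -1.0]]
force: [0.0, 8.4, -0.1]
opening: 27.5
```

>>> apply_moves(plan=[[[0.25,0.01,-0.1,0,0],[0.25,0,0,0,0]]])

```text
t: 29.82
eef_pos: [525.5, -48.9, 14.7]
tool_rot: [[-0.09, 0.996, -0.001], [0.996, 0.09, 0.002], [0.002, -0.0, -1.0]]
force: [0.4, 15.1, 0.9]
opening: 27.6
```

>>> apply_moves(plan=[[[0.25,-0.01,0.15,0,0],[0.25,0,0,0,0]]])

```text
t: 30.08
eef_pos: [525.5, -48.6, 14.6]
tool_rot: [[-0.091, 0.996, -0.0], [0.996, 0.091, 0.0], [0.0, -0.0, -1.0]]
force: [-0.7, 5.4, -2.0]
opening: 27.6
```

>>> apply_moves(plan=[[[0.25,-0.01,0.15,0,0],[0.25,0,0,0,0]]])

```text
t: 30.32
eef_pos: [525.6, -47.6, 14.8]
tool_rot: [[-0.091, 0.996, 0.0], [0.996, 0.091, -0.0], [-0.0, 0.0, -1.0]]
force: [0.5, -0.4, -2.1]
opening: 27.6
```

>>> apply_moves(plan=[[[0.25,-0.01,0.1,0,0],[0.25,0,0,0,0]]])

```text
t: 30.58
eef_pos: [525.4, -46.5, 14.8]
tool_rot: [[-0.091, 0.996, -0.0], [0.996, 0.091, -0.0], [-0.0, -0.0, -1.0]]
force: [0.3, -0.5, -1.7]
opening: 27.6
```

>>> apply_moves(plan=[[[0.25,-0.01,0.1,0,0],[0.25,0,0,0,0]]])

```text
t: 30.82
eef_pos: [525.3, -45.4, 14.8]
tool_rot: [[-0.091, 0.996, -0.0], [0.996, 0.091, 0.0], [0.0, -0.0, -1.0]]
force: [-1.0, -0.3, -2.6]
opening: 27.5
```

>>> apply_moves(plan=[[[0.25,-0.01,0.1,0,0],[0.25,0,0,0,0]]])

```text
t: 31.08
eef_pos: [525.2, -44.4, 14.8]
tool_rot: [[-0.091, 0.996, 0.0], [0.996, 0.091, -0.0], [-0.0, 0.0, -1.0]]
force: [0.0, -0.5, -2.6]
opening: 27.7
```

>>> apply_moves(plan=[[[0.25,-0.01,0.1,0,0],[0.25,0,0,0,0]]])

```text
t: 31.32
eef_pos: [525.2, -44.1, 14.8]
tool_rot: [[-0.091, 0.996, 0.0], [0.996, 0.091, -0.001], [-0.001, 0.0, -1.0]]
force: [-0.8, -7.4, -2.4]
opening: 27.1
```

Hard stops in both directions, about 4 mm apart, so the pin is in the hole. I'll centre the tube between the stops, release and retreat.

>>> apply_moves(plan=[[[0.25,0.02,-0.25,0,0],[0.25,0,0,0,0],[0.4,0,0,0,0],[0.6,0,0,0,0],[0.7,0,0,0,0],[0.7,0,0,2,0],[0.7,0,0,4,0],[0.7,0,0,5,0],[0.7,0,0,5,0],[0.7,0,0,0,0]]])

```text
t: 32.58
eef_pos: [527.2, -46.2, 178.4]
tool_rot: [[-0.091, 0.996, 0.007], [0.996, 0.091, -0.001], [-0.002, 0.007, -1.0]]
force: [-0.6, 0.7, 0.0]
opening: 59.8
```

>>> apply_moves(plan=[[[0.7,0,5,0,0],[0.7,-1,6,0,0],[0.7,-2,6,0,0],[0.7,-2,6,0,0],[0.7,-2,6,0,0],[0.7,-2,6,0,0],[0.7,-1,5,0,0],[0.7,0,0,0,0],[0.7,0,0,0,0]]])

```text
t: 33.7
eef_pos: [426.0, 350.7, 173.9]
tool_rot: [[-0.091, 0.996, -0.001], [0.996, 0.091, -0.001], [-0.001, -0.001, -1.0]]
force: [0.2, -0.6, -0.9]
opening: 59.6
```

```bash
python3 - <<'E'
from look import *
look("top20",270,360,175,245,"top",700)
look("scene20",250,350,160,235,"scene",760)
E
```

```text
33.75 [426.26 350.35 174.16] [-0.14 -0.13 -0.12] 59.94 [0.   0.   0.02]
33.8 [426.45 350.22 174.36] [-0.53  0.48  0.15] 59.9 [-0.03 -0.02  0.05]
```

View pics/scene20a.png

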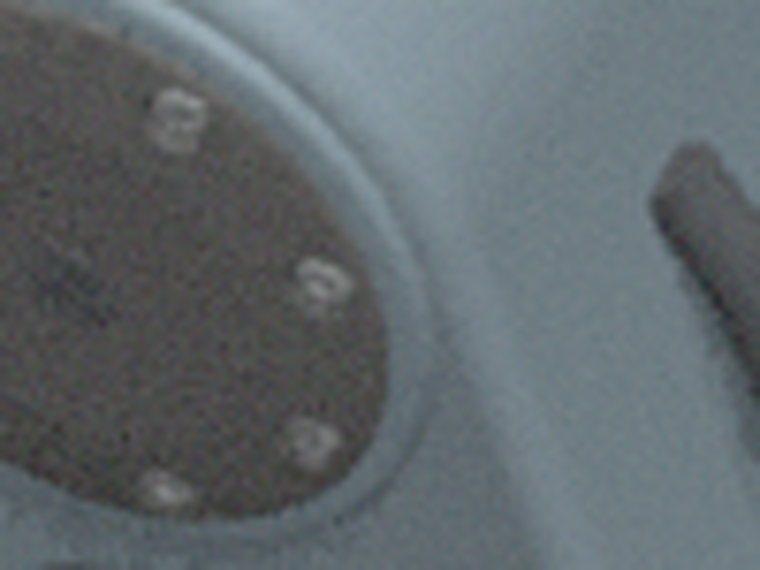

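View pics/top20a.png

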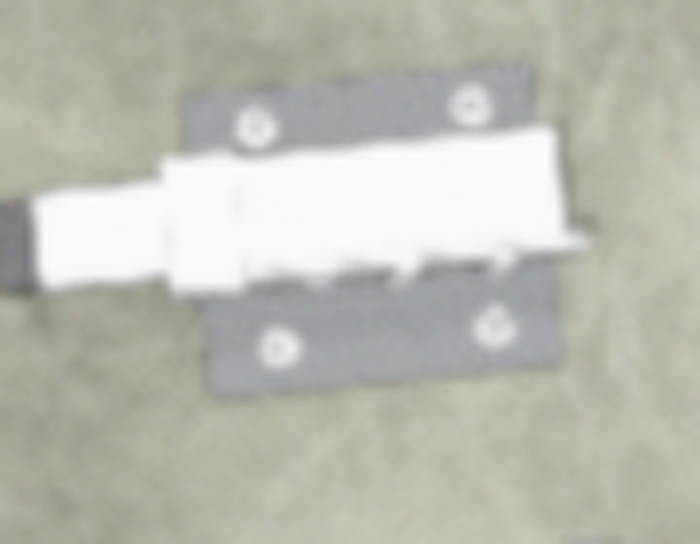

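>>> apply_moves(plan=[[[0.7,-3,3,1,0.1],[0.7,-4,3,1,0.1],[0.7,-4,3,1,0.1],[0.7,-4,3,0,0.1],[0.7,-4,3,0,0.1],[0.7,-2,1,0,0],[0.7,0,0,0,0],[0.7,0,0,0,0]]])

```text
t: 34.8
eef_pos: [217.4, 510.6, 204.8]
tool_rot: [[-0.556, 0.831, 0.0], [0.831, 0.556, -0.0], [-0.0, 0.0, -1.0]]
force: [0.1, 0.0, -0.6]
opening: 60.2
```

```bash
python3 - <<'E'
from look import *
look("top21",270,360,175,245,"top",700)
look("scene21",250,350,160,235,"scene",760)
E
```

```text
34.85 [217.46 510.56 204.76] [ 1.16 -0.17  0.02] 59.73 [-0.04  0.02 -0.04]
34.9 [217.43 510.63 204.79] [-0.11  0.2   0.06] 59.81 [-0.02  0.04  0.  ]
```

View pics/scene21a.png

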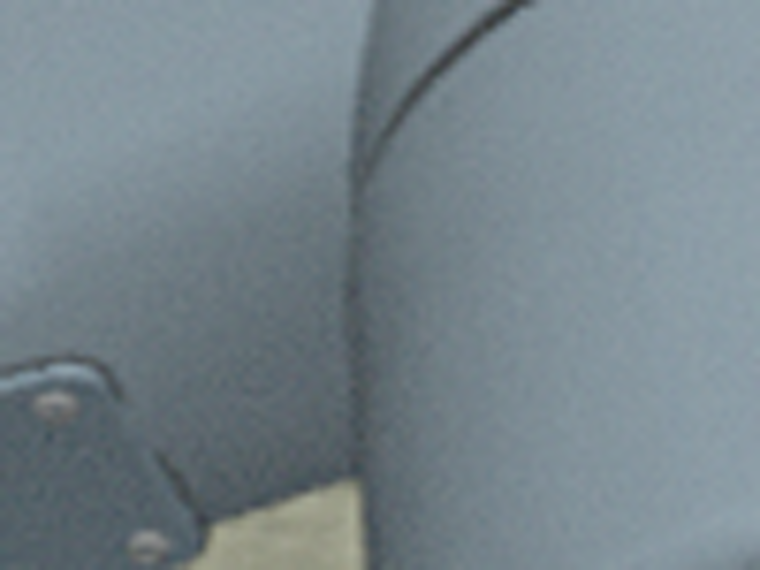

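```bash
python3 - <<'E'
from look import *
np.set_printoptions(precision=1,suppress=True,linewidth=200)
a,b=[cv2.cvtColor(cv2.imread(f'pics/{f}.png'),6).astype(int) for f in("top1","top21")]
print((b-a)[206:214,298:326])
X=onplane("top",[(311,211)],60);print(X)
g=b.astype(np.uint8)
e=onplane("top",subedge(g,'u',range(202,210),range(262,280),170,1),74);print("rear alum edge",e.mean(0))
l=[onplane("top",subedge(g,'v',range(277,290),s,170,1),74) for s in(range(188,205),range(222,203,-1))]
for P in l:print(P[[0,len(P)//2,-1]])
for l in("button","tube"):print(l,[(np.round(x["point"]),round(x["p"],2)) for x in r.place_of("top",l)])
A,B=cv2.imread('pics/top1.png'),cv2.imread('pics/top21.png')
cv2.imwrite('pics/z3.png',np.vstack([cv2.resize(i[195:222,285:350],(780,300),interpolation=2)[:,:,:] for i in(A,B)]))
cv2.imwrite('pics/full.png',B)
E
```

```text
[[ -3  -3  -3  -3  -4  -3  -3  -3  -4  -2  -4  -3  -3  -4  -4  -3  -3  -4  -4  -3  -3  -3  -4  -4  -3  -4  -4  -4]
 [ -4  -3  -4  -4  -3  -3  -3  -2  -4  -4  -4  -4  -3  -4  -3  -3  -5  -5  -5  -4  -5  -4  -4  -5  -5  -4  -9  -7]
 [ -2  -4  -3  -5  -4  -4  -4  -6  -5  -3  -4  -3  -5  -5  -6  -4  -7  -5  -5  -6  -2  -4  -4  -4  -6  -7  -5  -7]
 [ -4  -3  -4  -5  -6  -5  -7 -11  -3  -6  -4  -2  -4  -6  -5 -11  -2  -7  -3  -6  -6  -1  -3  -3  -4  -4  -3  -2]
 [ -4  -2  -6  -6  -5  -4  -8  -5  -6  -8  -2   1  13   0   0 -11  -2  -6  -5  -2  -1  -7  -6  -5  -4  -3  -5  -2]
 [ -5  -4 -11 -11  -3  -3  -4  -5  -2  -3  -5  15  24  24  14   0  -1  -5  -1   2  -6  -4  -4  -6  -2  -3  -8  -5]
 [ -3  -2  -4  -5  -7  -5  -1  -5  -7  -6  -6  -3   4   7   2  -1  -2  -3  -5  -5  -3  -3  -5  -5  -3  -2  -4  -3]
 [ -6  -7  -4  -2  -4  -6  -5   0 -11  -4  -6  -4  -4  -4  -6  -3  -7  -6  -4  -1  -2 -12  -1  -4  -2  -2  -1  -1]]
[[ 510.7 -117.    60. ]]
rear alum edge [524.1 -28.8  74. ]
[[539.5 -35.5  74. ]
 [540.3 -49.9  74. ]
 [542.2 -64.3  74. ]]
[[509.6 -35.1  74. ]
 [511.3 -49.5  74. ]
 [512.7 -63.9  74. ]]
button []
tube [(array([606., 286.,  -5.]), 0.96), (array([527., -92.,  45.]), 0.58), (array([ 387., -265.,    4.]), 0.56)]
```

View pics/z3.png

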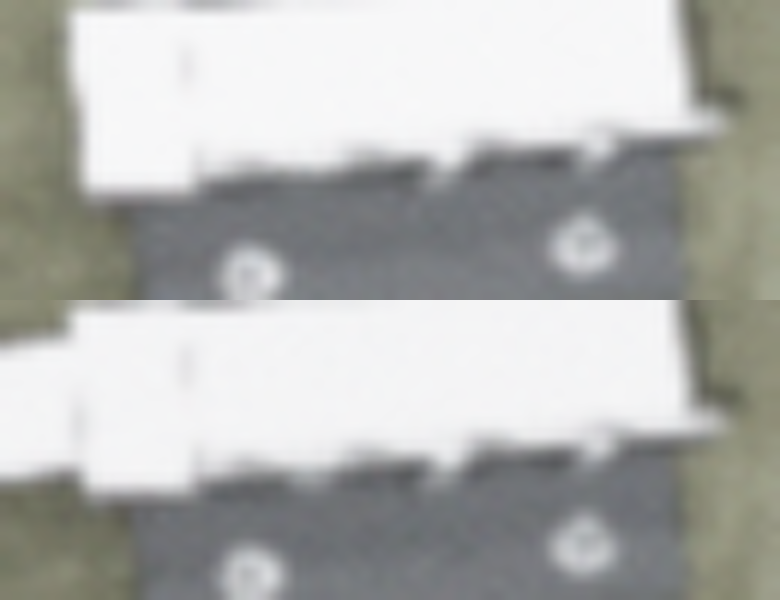

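View pics/full.png

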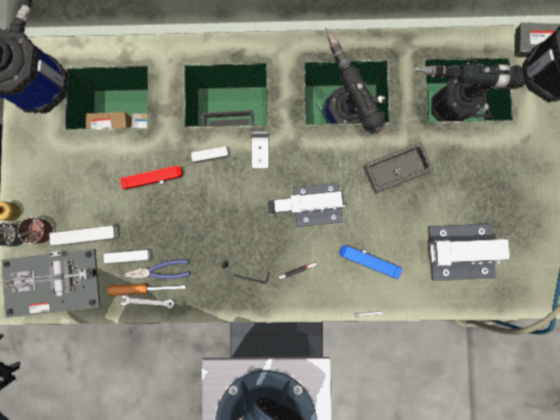

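```bash
python3 -c "
from bench import r
print(r.close_job())"
```

```text
the job is handed in; nothing more can be done
None
```

The tube is in the smaller sleeve with its spring pin through the side hole, and I released it and handed the job in at about 35 s.

**What I did**
- I first set the grip by nudging the tube along with the finger against its pin. I then gripped so that the pads covered only the rear half of the pin, at 20 N.
- I slid the tube in until the pads met the collar, then regripped further back. I pushed on in 1 to 2 mm steps until it stopped hard.

**Checks that agreed**
- **Lock:** the tube stopped hard both ways, about 4 mm apart. The highest readings were 15 N pushing and 7 N pulling. I centred it between the stops before letting go.
- **Pin:** the last top picture shows a new bump on the sleeve plate at about pixel (311, 211), roughly 47 mm in from the mouth. The stop positions put it in the same place.
- **Other things:** by eye, the other things on the bench look unmoved in that picture. The arm was well clear at hand-in.

**Checks that failed or disagreed**
- **Finger height:** the fingertips hung about 40 mm higher than the reported tool position suggested. My first pass went over the pin without touching it, so I set all heights from the pictures and from touch instead.
- **Side view:** the arm blocked the scene camera's view of the sleeve, so I could not see the pin from the side. The trained network did not find the pin in the last top picture.
- **Stop spacing:** the two stops were 4.2 mm apart, where a 12 mm pin in a 15.5 mm hole should give 3.5 mm.

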